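# Refit the cleaned roller of a bench roller mixer

### The arm

A 7-joint arm with a two-finger parallel gripper is mounted at the origin on the work surface. World frame = base frame: x ahead of the robot, y to its left, z up, the work surface at z = 0. Lengths are in m, angles in degrees, forces in N, time in s.
With the tool pointing down it reaches from about 0.35 to 0.9 m from the base axis. Payload 8.1 kg.
Tool frame: the origin (TCP) lies midway between the tips of the shut fingers; the grasp point (between the pads) lies 19 mm behind it (arm.hold_point_z is the distance from the TCP to the grasp point, in m); z points along the fingers, y is the line along which they close (so a half turn about z gives the same grasp; the last joint's range is limited). The gripper opens to 85 mm and grips with 20 to 120 N. Pads are 22 mm wide; open, the fingers measure 114 mm over their backs; the gripper's body (76 mm by 85 mm) begins 54 mm behind the grasp point. The pads swing forward as they close: fully open they stand 13 mm farther back than shut.
Start: joints at [-69.763, 24.895, 1.432, 90.138, -0.665, 64.973, -4.303], TCP at [0.275, 0.561, 0.231] pointing down, gripper open.
Joint ranges: [-149.89, 149.89], [-25.12, 119.58], [-72.63, 75.52], [4.76, 147.25], [-75.54, 255.54], [6.69, 114.76], [-157.13, 157.13]. Speed limits (degrees/s): [127.2, 127.2, 172.46, 172.46, 180, 180, 180].

### API

Orientations are given as [roll, pitch, yaw] about the fixed x, y, z axes, in that order (R = Rz(yaw) Ry(pitch) Rx(roll)).
In Python, from rig import readout, camera, calibration, ticket, arm gives the robot as it stands.
- The arm moves only by the tool jog_arm, never from a script. Its argument "commands" is a list of rows, each an object of numbers: "ax", "ay", "az": the turn, a rotation vector about the tool's x, y, z in degrees; "x", "y", "z": the shift along the tool's x, y, z in m; "claw": the finger opening in m, from 0 to 0.0854. In form: [{"ax": .., "ay": .., "az": .., "x": .., "y": .., "z": .., "claw": ..}, ...]. A call has 1 to 5 rows; each row is the pose to reach, as a shift and turn from the pose commanded when the call began, along the tool's axes at that moment; what a row does not reach only later rows make up. A row lasts 1/10 s, in which the tool goes at most 50 mm and 8.59 degrees, less where a joint would pass 70% of its speed; a pose out of reach is approached as far as the arm can. A call with a gripper value outside its range is refused whole. The fingers move at their own pace and stop on an object; "force" is the grip in N (left out, the last holds). Time passes only in rows, so rows that repeat a pose let the fingers close. It gives the time, the measured TCP pose, the force, the opening and the grip force at its end, in the units of the state.
- readout.observe(): the state, without advancing time (a new reading comes with each control period).
- camera(name): name is "side" or "top" or "wrist"; returns the picture (480x640x3 uint8, red, green, blue); there is no depth.
- calibration(name): a dict with "fx", "fy", "cx", "cy" (pixels), "k1" (the pictures are not rectified: a ray, as slopes to the right and down, at radius r is drawn at 1 + k1 r^2 times it, then the intrinsics apply), "R" (3x3) and "t" (3): a world point X has camera coordinates R X + t. Camera axes: x right, y down, z forward; pixel columns grow to the right and rows downward; lengths in m; the calibration is good to about 2 mm. A picture is of the moment at which its call begins: read the wrist's pose just before it. calibration takes no time and is no camera call; for the wrist camera it gives the pose at the moment of the call.
- ticket.finish_job(): hands the job in; it is judged then, once.
The state is a dict: "time": time; "joints": joint angles; "qd": joint speeds; "effort": joint torques, N m; "position": TCP position; "tcp_rot": TCP orientation; "contact_force": force on the tool from outside, world axes, zero at the start; "torque": the same for the moment, N m; "width": finger opening in m; "grip_force": force on a finger pad.
Only numpy, scipy, OpenCV 4.12 (cv2) and the standard library are available. Lean on these libraries where they do the work, as an engineer would, in place of code of your own. Each camera call takes 0.05 s, during which the arm holds its last target. There are 200 camera calls.

### The job

One roller of the roller mixer has been washed and lies drying along the back of the grey spill tray, behind three reagent bottles that stand close in front of it. Move all three bottles out of the way onto the empty steel tray, then fetch the roller and lower it into the empty pair of slots in the mixer until both axle ends rest on the slot bottoms, and after that stand each bottle upright again in the spill tray at its own old spot. Drop or tip nothing, and leave the small dropper bottle and the beaker in the spill tray and the bottle lying on the mixer where they are.

Things in the scene. Friction and masses are not known exactly. Their poses are not given: they have to be found in the camera images.
- mixer: Fixed white roller mixer, 270 (x) x 284 (y) mm. Origin: centre of underside. 4 roller places along its x at -99, -33, 33, 99 mm; -33 is empty, the others hold 28 mm thick fixed black rollers along y, axis z=93. Open slots in two 10 mm grey cheeks at y=+-115, top z=108: 14 mm wide, flat bottom z=88, mouth flares to 28 over the top 11. Seated roller: centre at (-33, 0+-5, 93). Drip plate below: z=54
- roller: The loose roller, like those in the mixer: black rubber cylinder 28 mm thick, 210 long, plus a steel axle stub 10 mm thick, 18 long at each end (246 over all). Ends alike. Origin: its middle, on the axis; y axis along it. About 0.24 kg. Starts in the spill tray on two low ridges, parallel to the tray's y, axis 24 mm above the table
- square_bottle: Reagent bottle, square white plastic body 48 x 48 x 78 mm, round white cap 36 mm across from 90 to 112 mm height (the top). Origin: centre of underside, z up. About 0.17 kg. One of three in a row along the tray's y, in any order, 62 mm apart, some 12 mm between bodies: take it by the cap, fingers before and behind the row
- narrow_bottle: Reagent bottle of brown glass, round, 50 mm across, with a paper band and a narrow black cap 27 mm across from 104 to 126 mm height (full height 126 mm). Origin: centre of the underside; z up. About 0.19 kg. In the same row.
- wide_jar: Reagent jar of white plastic, round, 50 mm across, with a paper band and a cap as wide as the jar, 52 mm across, from 84 to 106 mm height (full height 106 mm). Origin: centre of the underside; z up. About 0.18 kg. In the same row.
- spill_tray: Fixed grey plastic tray, 180 (x) x 312 (y) mm, rim 22 mm high, walls 4, inner floor 4 mm above the table. Origin: centre of underside. Bottles stand in a row at its x=-14, y=-62, 0, 62 mm (within 3 mm); the roller lies behind them along x=34 on two ridges 8 mm high, 3 thick, 18 apart. Tray and mixer may change sides
- steel_tray: Empty low steel tray, fixed, 300 (x) x 140 (y) mm, rim 10 mm high, walls 2, inner floor 2 mm above the table. Side area where the bottles wait; it lies between the mixer and the spill tray. Origin: centre of underside
- dropper_bottle: Bystander: small brown dropper bottle with black rubber bulb, 26 mm across, 75 mm high, standing in the spill tray at one end of the bottle row. Origin: centre of the underside.
- beaker: Bystander: small glass beaker, 40 mm across, 55 mm high, standing in the spill tray at an end of the bottle row. Origin: centre of the underside.
- mixing_bottle: Bystander: clear bottle 70 mm thick and 150 mm long with grey cap, lying on the two rollers at x = +33 and +99 mm of the mixer, above them; loose. Its top is 164 mm above the table. Origin: on its axis, 66 mm from its foot; its y axis runs along it.
Not all that is in view belongs to the job. Several things have the shape of the roller; the one meant has the colours described above. Leave any pink look-alike of the wide_jar alone.

How it is judged (in metres and radians):
On the way, in this order (a step that is already met when the one before it is completed fails the run):
1. all three reagent bottles stand upright on the steel tray, let go (x of square_bottle in the frame of steel_tray between -0.135 and 0.135 m and y of square_bottle in the frame of steel_tray between -0.062 and 0.062 m and z of square_bottle in the frame of steel_tray between -0.002 and 0.007 m and angle between each of square_bottle, narrow_bottle, wide_jar's own z axis and vertical below 0.08 rad and contact force between the fingers and square_bottle below 0.05 N and x of narrow_bottle in the frame of steel_tray between -0.135 and 0.135 m and y of narrow_bottle in the frame of steel_tray between -0.062 and 0.062 m and z of narrow_bottle in the frame of steel_tray between -0.002 and 0.007 m and contact force between the fingers and narrow_bottle below 0.05 N and x of wide_jar in the frame of steel_tray between -0.135 and 0.135 m and y of wide_jar in the frame of steel_tray between -0.062 and 0.062 m and z of wide_jar in the frame of steel_tray between -0.002 and 0.007 m and contact force between the fingers and wide_jar below 0.05 N), for 0.2 s.
2. the roller lies in the mixer's empty slots with both axle ends on the bottom, let go (x of roller in the frame of mixer between -0.037 and -0.029 m and y of roller in the frame of mixer between -0.008 and 0.008 m and z of roller in the frame of mixer between 0.089 and 0.097 m and angle between the y axis of roller and the y axis of mixer, either way round below 0.04 rad and contact force between the fingers and roller below 0.05 N and linear speed of roller below 0.03 m/s), for 0.2 s.
At the end, for the whole second after the job is handed in: Roller down in the mixer's empty slots: axis within 4 mm of the slot line and of its seated height, centred within 8 mm, parallel within 0.04 rad. Each reagent bottle upright (0.08 rad) within 14 mm of its starting place in the spill tray. All released and at rest (all of step 2 and distance of each of square_bottle, narrow_bottle, wide_jar from where it was at the start of the episode below 0.014 m and angle between each of square_bottle, narrow_bottle, wide_jar's own z axis and vertical below 0.08 rad and linear speed of each of square_bottle, narrow_bottle, wide_jar below 0.02 m/s and contact force between the fingers and square_bottle below 0.05 N and contact force between the fingers and narrow_bottle below 0.05 N and contact force between the fingers and wide_jar below 0.05 N); the robot touches nothing.
It fails at once if a reagent bottle is tipped (over 0.5 rad) (angle between any of square_bottle, narrow_bottle, wide_jar's own z axis and vertical above 0.5 rad).
It fails at once if a bottle or the roller is dropped (falls free faster than 0.6 m/s) ((contact force between the fingers and square_bottle below 0.05 N and linear speed of square_bottle above 0.6 m/s) or (contact force between the fingers and narrow_bottle below 0.05 N and linear speed of narrow_bottle above 0.6 m/s) or (contact force between the fingers and wide_jar below 0.05 N and linear speed of wide_jar above 0.6 m/s) or (contact force between the fingers and roller below 0.05 N and linear speed of roller above 0.6 m/s)).
It fails at once if the dropper bottle, the beaker or the bottle lying on the mixer is moved more than 20 mm or a standing one is tipped over (distance of any of dropper_bottle, beaker, mixing_bottle from where it was at the start of the episode above 0.02 m or angle between any of dropper_bottle, beaker's own z axis and vertical above 0.6 rad).
It also fails if it takes over 138 s, if anything falls off the work surface, if the arm or the gripper's body presses on something with over 40 N, if the wrist force passes 120 N, or if a joint passes its speed limit or range.

## Working session

There is one attempt and no reset: what is moved stays moved. The work goes in short steps, Python scripts to look and compute and a tool call to move; the robot and the scene stay as the last step left them, time stands still between calls to the robot, and variables do not carry over. Pictures are saved under pics/ and viewed, at most 14 in all, crops included, and the job is handed in when it is done.

Besides the shell and the picture viewer there is one more tool, called as name(argument=value, ...) on one line, values as JSON. jog_arm: Moves the arm, as the interface text tells. Its arguments: {"type":"object","properties":{"commands":{"type":"array","items":{"type":"object","properties":{"ax":{"type":"number"},"ay":{"type":"number"},"az":{"type":"number"},"x":{"type":"number"},"y":{"type":"number"},"z":{"type":"number"},"claw":{"type":"number"}}}},"force":{"type":"number"}},"required":["commands"]}

```bash
ls; mkdir -p pics; python3 - <<'E'
from rig import readout, camera, calibration, arm
import cv2
s=readout.observe();print({k:s[k] for k in("time","position","tcp_rot","width")},arm.hold_point_z)
for n in("top","side"):
    cv2.imwrite(f"pics/{n}0.png",camera(n)[:,:,::-1]);print(n,calibration(n))
E
```

```text
pics
{'time': 0.0, 'position': array([0.27492786, 0.56070033, 0.23051413]), 'tcp_rot': array([-1.79907530e+02,  9.12643684e-03,  1.53880968e+02]), 'width': 0.08614499374723798} 0.0187
top {'fx': 464.1062983256456, 'fy': 464.1062983256456, 'cx': 317.7988002285282, 'cy': 236.67061560276085, 'k1': -0.022144577238822214, 'R': array([[ 2.50583451e-02, -9.99684060e-01,  1.96465669e-03],
       [-9.96007869e-01, -2.51345303e-02, -8.56538354e-02],
       [ 8.56761547e-02,  1.89529840e-04, -9.96323020e-01]]), 't': array([-0.01843031,  0.51857391,  1.07496421])}
side {'fx': 475.1960667744227, 'fy': 475.1960667744227, 'cx': 323.7927296231888, 'cy': 246.56180471243383, 'k1': 0.028539075189051376, 'R': array([[ 0.73226566, -0.68085013,  0.01516937],
       [-0.48006663, -0.53186243, -0.69760905],
       [ 0.48303523,  0.50355284, -0.71631802]]), 't': array([-0.35670263,  0.30416646,  0.98987392])}
```

View pics/top0.png

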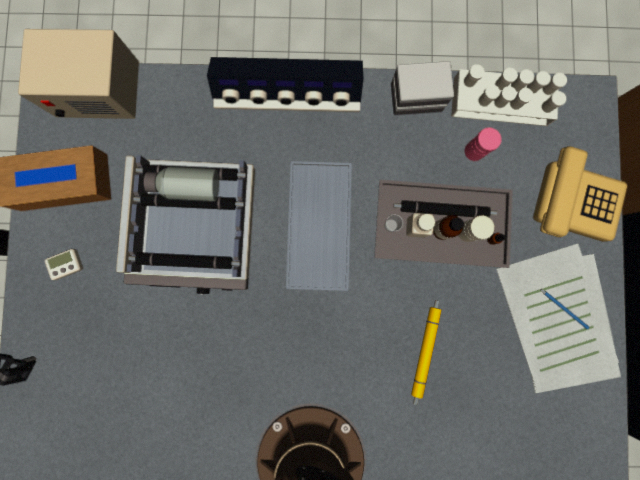

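View pics/side0.png

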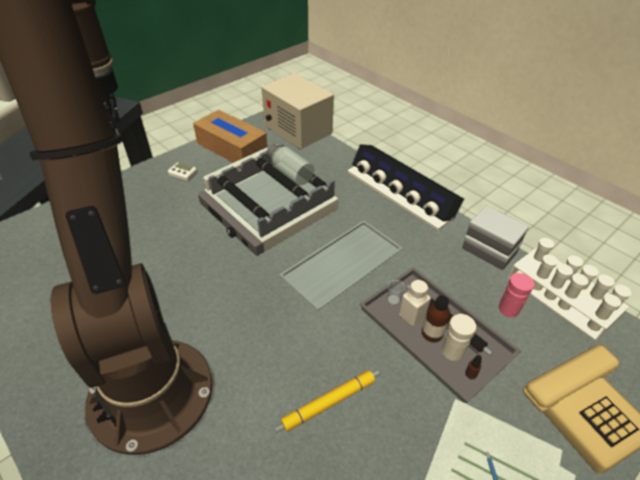

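The top view shows the mixer at (187,225), steel tray at (319,227) and spill tray at (443,223). In it are the beaker (393,223), square cap (425,221), narrow (452,226), wide (481,228) and dropper (497,239), with the black roller behind along row 208. The yellow roller is a decoy and the side view agrees.

```bash
cat > h.py <<'E'
import numpy as np, cv2
from rig import readout, camera, calibration
def ray(c,u,v):
    xd,yd=(u-c["cx"])/c["fx"],(v-c["cy"])/c["fy"]; x,y=xd,yd
    for _ in range(10):
        f=1+c["k1"]*(x*x+y*y); x,y=xd/f,yd/f
    R=np.array(c["R"]);return -R.T@np.array(c["t"]),R.T@np.array([x,y,1.])
def plane(c,u,v,z):
    o,d=ray(c,u,v);return o+d*(z-o[2])/d[2]
def proj(c,X):
    p=np.array(c["R"])@np.array(X)+np.array(c["t"]);x,y=p[:2]/p[2];f=1+c["k1"]*(x*x+y*y)
    return np.array([c["cx"]+c["fx"]*x*f,c["cy"]+c["fy"]*y*f])
E
python3 - <<'E'
import cv2
a=cv2.imread("pics/top0.png")
cv2.imwrite("pics/c1.png",cv2.resize(a[175:275,370:520],None,fx=5,fy=5,interpolation=cv2.INTER_CUBIC))
cv2.imwrite("pics/c2.png",cv2.resize(a[145:300,110:265],None,fx=3.8,fy=3.8,interpolation=cv2.INTER_CUBIC))
E
```

```text
(no output)
```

View pics/c1.png

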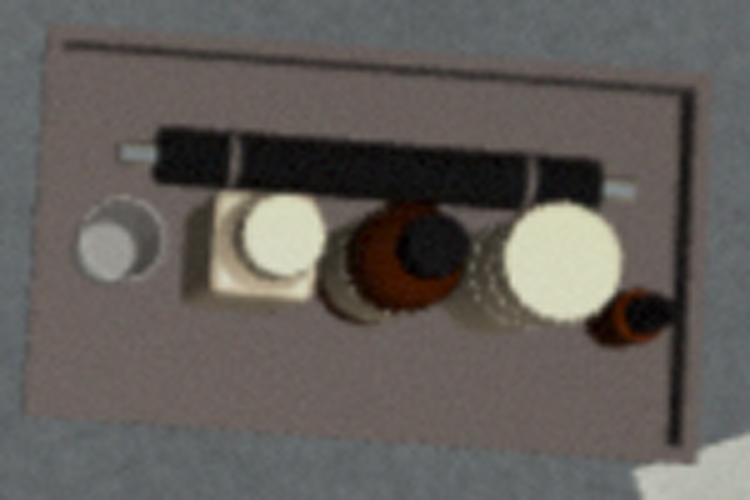

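View pics/c2.png

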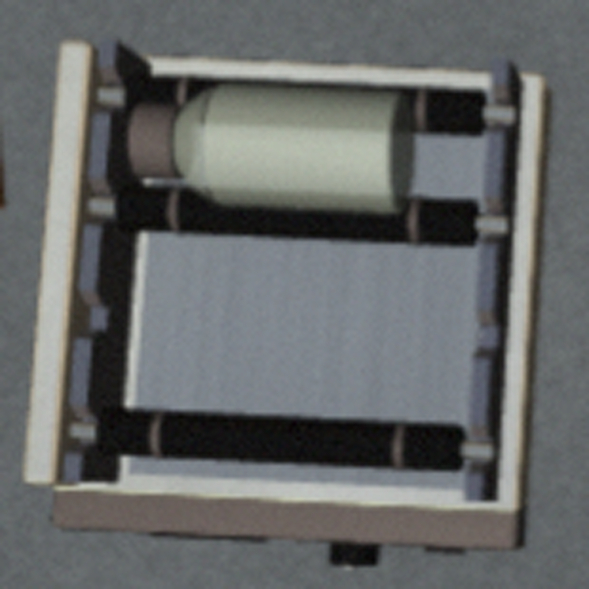

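The crops give the roller stub ends, caps and tray corners in crop 1, and the axle stubs of the seated rollers in crop 2. The empty slots lie midway, at about (93,320) and (485,339).

```bash
python3 - <<'E'
from h import *
c=calibration("top"); np.set_printoptions(precision=4,suppress=True)
k1=lambda x,y:(370+(x+.5)/5-.5,175+(y+.5)/5-.5)
k2=lambda x,y:(110+(x+.5)/3.8-.5,145+(y+.5)/3.8-.5)
P=lambda uv,z:plane(c,*uv,z)[:2]
a,b=P(k1(120,152),.024),P(k1(636,190),.024);ro=(a+b)/2
yw=lambda d:np.degrees(np.arctan2(-d[0],d[1]))
print("roller",a,b,ro,"len",np.linalg.norm(a-b),"yaw",yw(a-b))
T=[P(k1(*p),.022) for p in((52,27),(712,75),(25,415),(695,462))];t=sum(T)/4
print("tray",t,"sizes",np.linalg.norm(T[0]-T[1]),np.linalg.norm(T[0]-T[2]),"yaw",yw(T[0]-T[1]),yw(T[2]-T[3]))
w=np.radians(yw(a-b));R=np.array([[np.cos(w),-np.sin(w)],[np.sin(w),np.cos(w)]])
print("roller in tray",R.T@(ro-t))
for n,p,z in(("sq",(284,235),.112),("nar",(435,244),.126),("wide",(563,261),.106)):
    q=P(k1(*p),z);print(n,q,"in tray",R.T@(q-t))
L=[P(k2(*p),.097) for p in((83,432),(103,208),(110,96))];Q=[P(k2(*p),.097) for p in((477,452),(492,226),(500,116))]
for l,q in zip(L,Q):print("mix axle",(l+q)/2,yw(l-q),np.linalg.norm(l-q))
S=[P(p,.01) for p in((290,162),(351,163),(287,289),(349,290))];print("steel",sum(S)/4,yw(S[0]-S[1]),np.linalg.norm(S[0]-S[1]),np.linalg.norm(S[0]-S[2]),S)
E
```

```text
roller [ 0.5988 -0.1836] [ 0.587 -0.43 ] [ 0.5929 -0.3068] len 0.2466776787053212 yaw -2.7462540807164006
tray [ 0.5584 -0.3043] sizes 0.31762615918025466 0.1861856172596294 yaw -2.6706337448788666 -2.598612090815115
roller in tray [ 0.0345 -0.0009]
sq [ 0.5501 -0.2412] in tray [-0.0113  0.0625]
nar [ 0.5461 -0.3031] in tray [-0.0123  0.0006]
wide [ 0.5425 -0.3656] in tray [-0.013 -0.062]
mix axle [0.4515 0.2887] -1.4129805177076404 0.2290061639287195
mix axle [0.583 0.285] -1.2661794066075742 0.2285010046935343
mix axle [0.649  0.2839] -1.609259514490919 0.2304918599179807
steel [ 0.5475 -0.0082] 0.5094855957941259 0.14798651582479627 0.3062281061420851 [array([0.7   , 0.0666]), array([ 0.7013, -0.0814]), array([0.3937, 0.0644]), array([ 0.3951, -0.0824])]
```

jog_arm(commands=[{"az": 8.4,"x": -0.035,"y": -0.027},{"az": 16.8,"x": -0.07,"y": -0.054},{"az": 25.2,"x": -0.106,"y": -0.081},{"az": 33.6,"x": -0.142,"y": -0.108},{"az": 42,"x": -0.178,"y": -0.136}], force=40)

```text
$.commands[0]: bad value
```

jog_arm(commands=[{"ax": 0,"ay": 0,"az": 8.4,"x": -0.035,"y": -0.027,"z": 0,"claw": 0.085},{"ax": 0,"ay": 0,"az": 16.8,"x": -0.07,"y": -0.054,"z": 0,"claw": 0.085},{"ax": 0,"ay": 0,"az": 25.2,"x": -0.106,"y": -0.081,"z": 0,"claw": 0.085},{"ax": 0,"ay": 0,"az": 33.6,"x": -0.142,"y": -0.108,"z": 0,"claw": 0.085},{"ax": 0,"ay": 0,"az": 42,"x": -0.178,"y": -0.136,"z": 0,"claw": 0.085}], force=40)

```text
time: 0.6
position: [0.3755, 0.3589, 0.2311]
tcp_rot: [-180.0, 0.0, 111.5]
contact_force: [1.4, 1.4, -0.5]
width: 0.0848
grip_force: 0.0
```

jog_arm(commands=[{"ax": 0,"ay": 0,"az": 4.4,"x": -0.048,"y": -0.004,"z": 0,"claw": 0.085},{"ax": 0,"ay": 0,"az": 8.8,"x": -0.096,"y": -0.008,"z": 0,"claw": 0.085},{"ax": 0,"ay": 0,"az": 13.2,"x": -0.144,"y": -0.013,"z": 0,"claw": 0.085},{"ax": 0,"ay": 0,"az": 17.6,"x": -0.192,"y": -0.017,"z": 0,"claw": 0.085},{"ax": 0,"ay": 0,"az": 21.7,"x": -0.24,"y": -0.022,"z": 0,"claw": 0.085}])

```text
time: 1.1
position: [0.4441, 0.1279, 0.2313]
tcp_rot: [-180.0, -0.0, 90.0]
contact_force: [1.1, 0.8, -0.1]
width: 0.085
grip_force: 0.0
```

jog_arm(commands=[{"ax": 0,"ay": 0,"az": 0,"x": -0.045,"y": 0.015,"z": 0,"claw": 0.085},{"ax": 0,"ay": 0,"az": 0,"x": -0.09,"y": 0.03,"z": 0,"claw": 0.085},{"ax": 0,"ay": 0,"az": 0,"x": -0.135,"y": 0.045,"z": 0,"claw": 0.085},{"ax": 0,"ay": 0,"az": 0,"x": -0.18,"y": 0.06,"z": 0,"claw": 0.085},{"ax": 0,"ay": 0,"az": 0,"x": -0.225,"y": 0.075,"z": 0,"claw": 0.085}])

```text
time: 1.6
position: [0.5199, -0.0967, 0.2312]
tcp_rot: [-180.0, -0.0, 90.2]
contact_force: [1.0, 1.1, 0.7]
width: 0.0852
grip_force: 0.0
```

jog_arm(commands=[{"ax": 0,"ay": 0,"az": 0,"x": -0.045,"y": 0.01,"z": 0,"claw": 0.085},{"ax": 0,"ay": 0,"az": 0,"x": -0.09,"y": 0.02,"z": 0,"claw": 0.085},{"ax": 0,"ay": 0,"az": 0,"x": -0.125,"y": 0.028,"z": 0,"claw": 0.085},{"ax": 0,"ay": 0,"az": 0,"x": -0.144,"y": 0.031,"z": 0,"claw": 0.085},{"ax": 0,"ay": 0,"az": 0,"x": -0.144,"y": 0.031,"z": 0,"claw": 0.085}])

```text
time: 2.1
position: [0.5505, -0.2427, 0.2309]
tcp_rot: [-179.9, 0.1, 89.9]
contact_force: [-0.4, 0.3, 0.3]
width: 0.0848
grip_force: 0.0
```

```bash
python3 - <<'E'
from h import *
print(readout.observe()["position"]);c=calibration("wrist");a=camera("wrist");cv2.imwrite("pics/w1.png",a[:,:,::-1])
for n,X in(("sq",(.5501,-.2412,.112)),("nar",(.5461,-.3031,.126)),("wide",(.5425,-.3656,.106)),("rol",(.5929,-.3068,.038))):print(n,proj(c,X))
E
```

```text
[ 0.5504653  -0.24267622  0.23091038]
sq [319.28917136 231.91391988]
nar [314.40752929 310.82989302]
wide [311.20164318 361.52470509]
rol [360.15235161 273.18392416]
```

View pics/w1.png

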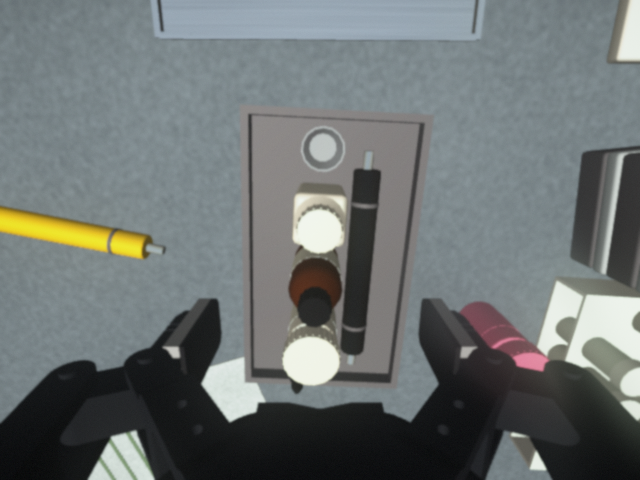

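The wrist view shows the caps at (320,229), (316,307) and (311,360), within a few pixels of the projected estimates, so the measurements hold. Descending on the square bottle.

jog_arm(commands=[{"ax": 0,"ay": 0,"az": 0,"x": 0,"y": 0,"z": 0.04,"claw": 0.085},{"ax": 0,"ay": 0,"az": 0,"x": 0,"y": 0,"z": 0.08,"claw": 0.085},{"ax": 0,"ay": 0,"az": 0,"x": 0.001,"y": 0,"z": 0.12,"claw": 0.085},{"ax": 0,"ay": 0,"az": 0,"x": 0.001,"y": 0,"z": 0.145,"claw": 0.085},{"ax": 0,"ay": 0,"az": 0,"x": 0.001,"y": 0,"z": 0.156,"claw": 0.085}])

```text
time: 2.65
position: [0.5499, -0.2352, 0.0727]
tcp_rot: [-179.8, -0.1, 90.3]
contact_force: [0.6, 0.7, 0.1]
width: 0.0852
grip_force: 0.0
```

jog_arm(commands=[{"ax": 0,"ay": 0,"az": 0,"x": 0,"y": 0,"z": 0,"claw": 0.06},{"ax": 0,"ay": 0,"az": 0,"x": 0,"y": 0,"z": 0,"claw": 0.05},{"ax": 0,"ay": 0,"az": 0,"x": 0,"y": 0,"z": 0,"claw": 0.042},{"ax": 0,"ay": 0,"az": 0,"x": 0,"y": 0,"z": 0,"claw": 0.036},{"ax": 0,"ay": 0,"az": 0,"x": 0,"y": 0,"z": 0,"claw": 0.03}], force=40)

```text
time: 3.15
position: [0.5522, -0.2382, 0.0774]
tcp_rot: [179.8, 0.0, 90.2]
contact_force: [-1.8, 0.1, 6.4]
width: 0.0458
grip_force: 39.7
```

jog_arm(commands=[{"ax": 0,"ay": 0,"az": 0,"x": 0,"y": 0,"z": 0,"claw": 0.02},{"ax": 0,"ay": 0,"az": 0,"x": 0,"y": 0,"z": 0,"claw": 0.02},{"ax": 0,"ay": 0,"az": 0,"x": 0,"y": 0,"z": 0,"claw": 0.02},{"ax": 0,"ay": 0,"az": 0,"x": 0,"y": 0,"z": 0,"claw": 0.02}])

```text
time: 3.55
position: [0.5522, -0.2381, 0.0774]
tcp_rot: [179.8, 0.0, 90.2]
contact_force: [-2.5, 0.9, 5.7]
width: 0.0462
grip_force: 39.6
```

Opening 46 mm and 6 N upward means the tips have caught the shoulder of the body, not the cap. I'll open, rise and close again.

jog_arm(commands=[{"ax": 0,"ay": 0,"az": 0,"x": 0,"y": 0,"z": 0,"claw": 0.05},{"ax": 0,"ay": 0,"az": 0,"x": 0,"y": 0,"z": 0,"claw": 0.06},{"ax": 0,"ay": 0,"az": 0,"x": 0,"y": 0,"z": 0,"claw": 0.065},{"ax": 0,"ay": 0,"az": 0,"x": -0.003,"y": -0.002,"z": -0.005,"claw": 0.065},{"ax": 0,"ay": 0,"az": 0,"x": -0.003,"y": -0.002,"z": -0.009,"claw": 0.065}])

```text
time: 4.05
position: [0.5489, -0.2416, 0.0848]
tcp_rot: [-180.0, 0.0, 90.1]
contact_force: [-0.5, 0.8, 0.1]
width: 0.0649
grip_force: 0.0
```

jog_arm(commands=[{"ax": 0,"ay": 0,"az": 0,"x": 0,"y": 0,"z": 0,"claw": 0.055},{"ax": 0,"ay": 0,"az": 0,"x": 0,"y": 0,"z": 0,"claw": 0.047},{"ax": 0,"ay": 0,"az": 0,"x": 0,"y": 0,"z": 0,"claw": 0.04},{"ax": 0,"ay": 0,"az": 0,"x": 0,"y": 0,"z": 0,"claw": 0.034},{"ax": 0,"ay": 0,"az": 0,"x": 0,"y": 0,"z": 0,"claw": 0.025}], force=40)

```text
time: 4.55
position: [0.5494, -0.2408, 0.0843]
tcp_rot: [180.0, -0.0, 90.2]
contact_force: [-0.6, 1.0, 2.6]
width: 0.0351
grip_force: 39.7
```

jog_arm(commands=[{"ax": 0,"ay": 0,"az": 0,"x": 0,"y": 0,"z": 0,"claw": 0.02},{"ax": 0,"ay": 0,"az": 0,"x": 0,"y": 0,"z": 0,"claw": 0.02}])

```text
time: 4.75
position: [0.5494, -0.2408, 0.0843]
tcp_rot: [180.0, -0.0, 90.2]
contact_force: [-0.5, 1.7, 2.3]
width: 0.0351
grip_force: 39.7
```

jog_arm(commands=[{"ax": 0,"ay": 0,"az": 0,"x": 0,"y": 0,"z": -0.01,"claw": 0.02},{"ax": 0,"ay": 0,"az": 0,"x": 0,"y": 0,"z": -0.03,"claw": 0.02},{"ax": 0,"ay": 0,"az": 0,"x": 0,"y": 0,"z": -0.055,"claw": 0.02},{"ax": 0,"ay": 0,"az": 0,"x": 0,"y": 0,"z": -0.08,"claw": 0.02},{"ax": 0,"ay": 0,"az": 0,"x": 0.015,"y": 0.006,"z": -0.09,"claw": 0.02}])

```text
time: 5.25
position: [0.5549, -0.229, 0.1774]
tcp_rot: [179.9, 0.1, 89.9]
contact_force: [0.4, -0.4, -1.6]
width: 0.0348
grip_force: 40.2
```

jog_arm(commands=[{"ax": 0,"ay": 0,"az": 0,"x": 0.025,"y": 0.01,"z": 0,"claw": 0.02},{"ax": 0,"ay": 0,"az": 0,"x": 0.055,"y": 0.023,"z": 0,"claw": 0.02},{"ax": 0,"ay": 0,"az": 0,"x": 0.085,"y": 0.035,"z": 0,"claw": 0.02},{"ax": 0,"ay": 0,"az": 0,"x": 0.115,"y": 0.048,"z": 0,"claw": 0.02},{"ax": 0,"ay": 0,"az": 0,"x": 0.145,"y": 0.06,"z": 0,"claw": 0.02}])

```text
time: 5.75
position: [0.615, -0.0795, 0.1747]
tcp_rot: [-180.0, 0.0, 90.2]
contact_force: [1.1, -0.1, -2.7]
width: 0.035
grip_force: 40.2
```

jog_arm(commands=[{"ax": 0,"ay": 0,"az": 0,"x": 0.025,"y": 0.01,"z": 0,"claw": 0.02},{"ax": 0,"ay": 0,"az": 0,"x": 0.05,"y": 0.02,"z": 0,"claw": 0.02},{"ax": 0,"ay": 0,"az": 0,"x": 0.065,"y": 0.028,"z": 0.0,"claw": 0.02},{"ax": 0,"ay": 0,"az": 0,"x": 0.071,"y": 0.03,"z": 0,"claw": 0.02},{"ax": 0,"ay": 0,"az": 0,"x": 0.071,"y": 0.03,"z": 0,"claw": 0.02}])

```text
time: 6.25
position: [0.6445, -0.0095, 0.1742]
tcp_rot: [-180.0, 0.0, 90.2]
contact_force: [-0.1, 0.2, -2.2]
width: 0.0346
grip_force: 40.2
```

jog_arm(commands=[{"ax": 0,"ay": 0,"az": 0,"x": 0,"y": 0,"z": 0.025,"claw": 0.02},{"ax": 0,"ay": 0,"az": 0,"x": 0,"y": 0,"z": 0.055,"claw": 0.02},{"ax": 0,"ay": 0,"az": 0,"x": 0,"y": 0,"z": 0.075,"claw": 0.02},{"ax": 0,"ay": 0,"az": 0,"x": 0,"y": 0,"z": 0.085,"claw": 0.02},{"ax": 0,"ay": 0,"az": 0,"x": 0,"y": 0,"z": 0.088,"claw": 0.02}])

```text
time: 6.75
position: [0.6437, -0.0112, 0.0856]
tcp_rot: [-179.9, 0.0, 90.1]
contact_force: [-0.0, 0.4, -1.9]
width: 0.0349
grip_force: 40.2
```

jog_arm(commands=[{"ax": 0,"ay": 0,"az": 0,"x": 0,"y": 0,"z": 0.001,"claw": 0.02},{"ax": 0,"ay": 0,"az": 0,"x": 0,"y": 0,"z": 0.002,"claw": 0.02},{"ax": 0,"ay": 0,"az": 0,"x": 0,"y": 0,"z": 0.003,"claw": 0.02},{"ax": 0,"ay": 0,"az": 0,"x": 0,"y": 0,"z": 0.0035,"claw": 0.02}])

```text
time: 7.15
position: [0.6449, -0.0095, 0.0834]
tcp_rot: [179.9, -0.0, 90.2]
contact_force: [0.1, -0.7, -2.3]
width: 0.0352
grip_force: 40.2
```

jog_arm(commands=[{"ax": 0,"ay": 0,"az": 0,"x": 0,"y": 0,"z": 0.0007,"claw": 0.02},{"ax": 0,"ay": 0,"az": 0,"x": 0,"y": 0,"z": 0.0014,"claw": 0.02},{"ax": 0,"ay": 0,"az": 0,"x": 0,"y": 0,"z": 0.0014,"claw": 0.02}])

```text
time: 7.45
position: [0.6451, -0.0095, 0.0823]
tcp_rot: [179.9, -0.0, 90.2]
contact_force: [0.2, 0.8, 5.9]
width: 0.035
grip_force: 40.9
```

jog_arm(commands=[{"ax": 0,"ay": 0,"az": 0,"x": 0,"y": 0,"z": 0,"claw": 0.045},{"ax": 0,"ay": 0,"az": 0,"x": 0,"y": 0,"z": 0,"claw": 0.06},{"ax": 0,"ay": 0,"az": 0,"x": 0,"y": 0,"z": -0.01,"claw": 0.07},{"ax": 0,"ay": 0,"az": 0,"x": 0,"y": 0,"z": -0.05,"claw": 0.07},{"ax": 0,"ay": 0,"az": 0,"x": 0,"y": 0,"z": -0.095,"claw": 0.07}])

```text
time: 7.95
position: [0.6435, -0.0096, 0.1768]
tcp_rot: [-179.8, 0.0, 90.2]
contact_force: [1.6, 0.9, -0.2]
width: 0.0704
grip_force: 0.0
```

jog_arm(commands=[{"ax": 0,"ay": 0,"az": 0,"x": -0.03,"y": -0.01,"z": 0,"claw": 0.07},{"ax": 0,"ay": 0,"az": 0,"x": -0.075,"y": -0.025,"z": 0,"claw": 0.07},{"ax": 0,"ay": 0,"az": 0,"x": -0.12,"y": -0.04,"z": 0,"claw": 0.07},{"ax": 0,"ay": 0,"az": 0,"x": -0.165,"y": -0.056,"z": 0,"claw": 0.07},{"ax": 0,"ay": 0,"az": 0,"x": -0.205,"y": -0.07,"z": 0,"claw": 0.07}])

```text
time: 8.45
position: [0.5742, -0.2173, 0.1774]
tcp_rot: [180.0, 0.0, 90.1]
contact_force: [0.3, -0.0, -0.5]
width: 0.0699
grip_force: 0.0
```

jog_arm(commands=[{"ax": 0,"ay": 0,"az": 0,"x": -0.03,"y": -0.01,"z": 0,"claw": 0.07},{"ax": 0,"ay": 0,"az": 0,"x": -0.06,"y": -0.02,"z": 0,"claw": 0.07},{"ax": 0,"ay": 0,"az": 0,"x": -0.08,"y": -0.026,"z": 0,"claw": 0.07},{"ax": 0,"ay": 0,"az": 0,"x": -0.0885,"y": -0.029,"z": 0,"claw": 0.07},{"ax": 0,"ay": 0,"az": 0,"x": -0.0885,"y": -0.029,"z": 0,"claw": 0.07}])

```text
time: 8.95
position: [0.546, -0.3046, 0.1769]
tcp_rot: [180.0, 0.0, 90.1]
contact_force: [-0.2, -1.1, -0.7]
width: 0.07
grip_force: 0.0
```

Over the narrow bottle; descend 0.077, close.

jog_arm(commands=[{"ax": 0,"ay": 0,"az": 0,"x": 0.001,"y": 0,"z": 0.025,"claw": 0.07},{"ax": 0,"ay": 0,"az": 0,"x": 0.001,"y": 0,"z": 0.05,"claw": 0.07},{"ax": 0,"ay": 0,"az": 0,"x": 0.001,"y": 0,"z": 0.068,"claw": 0.07},{"ax": 0,"ay": 0,"az": 0,"x": 0.001,"y": 0,"z": 0.077,"claw": 0.065},{"ax": 0,"ay": 0,"az": 0,"x": 0.001,"y": 0,"z": 0.077,"claw": 0.055}])

```text
time: 9.45
position: [0.5466, -0.3006, 0.0984]
tcp_rot: [-179.9, -0.1, 90.3]
contact_force: [0.0, -0.3, 0.5]
width: 0.0552
grip_force: 0.0
```

jog_arm(commands=[{"ax": 0,"ay": 0,"az": 0,"x": 0,"y": 0,"z": 0,"claw": 0.045},{"ax": 0,"ay": 0,"az": 0,"x": 0,"y": 0,"z": 0,"claw": 0.036},{"ax": 0,"ay": 0,"az": 0,"x": 0,"y": 0,"z": 0,"claw": 0.03},{"ax": 0,"ay": 0,"az": 0,"x": 0,"y": 0,"z": 0,"claw": 0.025},{"ax": 0,"ay": 0,"az": 0,"x": 0,"y": 0,"z": 0,"claw": 0.015}])

```text
time: 9.95
position: [0.5468, -0.3028, 0.1004]
tcp_rot: [179.9, 0.0, 90.2]
contact_force: [-1.6, 0.7, 5.8]
width: 0.0257
grip_force: 39.1
```

jog_arm(commands=[{"ax": 0,"ay": 0,"az": 0,"x": 0,"y": 0,"z": 0,"claw": 0.015},{"ax": 0,"ay": 0,"az": 0,"x": 0,"y": 0,"z": 0,"claw": 0.015}])

```text
time: 10.15
position: [0.5468, -0.3028, 0.1004]
tcp_rot: [179.9, 0.0, 90.2]
contact_force: [-1.6, -0.3, 6.3]
width: 0.026
grip_force: 39.1
```

jog_arm(commands=[{"ax": 0,"ay": 0,"az": 0,"x": 0,"y": 0,"z": -0.01,"claw": 0.015},{"ax": 0,"ay": 0,"az": 0,"x": 0,"y": 0,"z": -0.03,"claw": 0.015},{"ax": 0,"ay": 0,"az": 0,"x": 0,"y": 0,"z": -0.055,"claw": 0.015},{"ax": 0,"ay": 0,"az": 0,"x": 0,"y": 0,"z": -0.08,"claw": 0.015},{"ax": 0,"ay": 0,"az": 0,"x": 0.015,"y": 0,"z": -0.09,"claw": 0.015}])

```text
time: 10.65
position: [0.5466, -0.2903, 0.1926]
tcp_rot: [179.8, 0.2, 90.0]
contact_force: [0.7, -0.3, -1.1]
width: 0.0262
grip_force: 39.8
```

jog_arm(commands=[{"ax": 0,"ay": 0,"az": 0,"x": 0.03,"y": 0,"z": 0,"claw": 0.015},{"ax": 0,"ay": 0,"az": 0,"x": 0.065,"y": 0,"z": 0,"claw": 0.015},{"ax": 0,"ay": 0,"az": 0,"x": 0.1,"y": 0,"z": 0,"claw": 0.015},{"ax": 0,"ay": 0,"az": 0,"x": 0.135,"y": 0,"z": 0,"claw": 0.015},{"ax": 0,"ay": 0,"az": 0,"x": 0.17,"y": 0,"z": 0,"claw": 0.015}])

```text
time: 11.15
position: [0.5456, -0.116, 0.1899]
tcp_rot: [180.0, -0.0, 90.2]
contact_force: [0.5, -1.1, -2.1]
width: 0.0255
grip_force: 39.7
```

jog_arm(commands=[{"ax": 0,"ay": 0,"az": 0,"x": 0.035,"y": 0,"z": 0,"claw": 0.015},{"ax": 0,"ay": 0,"az": 0,"x": 0.07,"y": 0,"z": 0,"claw": 0.015},{"ax": 0,"ay": 0,"az": 0,"x": 0.095,"y": 0,"z": 0,"claw": 0.015},{"ax": 0,"ay": 0,"az": 0,"x": 0.107,"y": 0,"z": 0,"claw": 0.015},{"ax": 0,"ay": 0,"az": 0,"x": 0.107,"y": 0,"z": 0,"claw": 0.015}])

```text
time: 11.65
position: [0.5456, -0.0088, 0.1896]
tcp_rot: [180.0, -0.0, 90.3]
contact_force: [0.1, 0.7, -2.3]
width: 0.0259
grip_force: 39.7
```

jog_arm(commands=[{"ax": 0,"ay": 0,"az": 0,"x": 0,"y": 0,"z": 0.025,"claw": 0.015},{"ax": 0,"ay": 0,"az": 0,"x": 0,"y": 0,"z": 0.055,"claw": 0.015},{"ax": 0,"ay": 0,"az": 0,"x": 0,"y": 0,"z": 0.075,"claw": 0.015},{"ax": 0,"ay": 0,"az": 0,"x": 0,"y": 0,"z": 0.085,"claw": 0.015},{"ax": 0,"ay": 0,"az": 0,"x": 0,"y": 0,"z": 0.088,"claw": 0.015}])

```text
time: 12.15
position: [0.5452, -0.0121, 0.1008]
tcp_rot: [-179.9, 0.1, 90.1]
contact_force: [-0.5, -1.2, -2.5]
width: 0.0258
grip_force: 39.6
```

jog_arm(commands=[{"ax": 0,"ay": 0,"az": 0,"x": 0,"y": 0,"z": 0.001,"claw": 0.015},{"ax": 0,"ay": 0,"az": 0,"x": 0,"y": 0,"z": 0.001,"claw": 0.015}])

```text
time: 12.35
position: [0.5462, -0.0108, 0.1013]
tcp_rot: [179.9, -0.0, 90.2]
contact_force: [-0.5, -1.2, -3.0]
width: 0.0255
grip_force: 39.7
```

jog_arm(commands=[{"ax": 0,"ay": 0,"az": 0,"x": 0,"y": 0,"z": 0.001,"claw": 0.015},{"ax": 0,"ay": 0,"az": 0,"x": 0,"y": 0,"z": 0.002,"claw": 0.015},{"ax": 0,"ay": 0,"az": 0,"x": 0,"y": 0,"z": 0.0028,"claw": 0.015},{"ax": 0,"ay": 0,"az": 0,"x": 0,"y": 0,"z": 0.0028,"claw": 0.015}])

```text
time: 12.75
position: [0.5459, -0.0103, 0.0983]
tcp_rot: [179.9, -0.0, 90.2]
contact_force: [-2.0, -0.2, 6.0]
width: 0.0257
grip_force: 40.4
```

jog_arm(commands=[{"ax": 0,"ay": 0,"az": 0,"x": 0,"y": 0,"z": 0,"claw": 0.035},{"ax": 0,"ay": 0,"az": 0,"x": 0,"y": 0,"z": 0,"claw": 0.05},{"ax": 0,"ay": 0,"az": 0,"x": 0,"y": 0,"z": -0.01,"claw": 0.06},{"ax": 0,"ay": 0,"az": 0,"x": 0,"y": 0,"z": -0.045,"claw": 0.07},{"ax": 0,"ay": 0,"az": 0,"x": 0,"y": 0,"z": -0.08,"claw": 0.084}])

```text
time: 13.25
position: [0.545, -0.0106, 0.1787]
tcp_rot: [-179.9, 0.0, 90.2]
contact_force: [1.0, 0.3, 0.8]
width: 0.0822
grip_force: 0.0
```

jog_arm(commands=[{"ax": 0,"ay": 0,"az": 0,"x": -0.03,"y": 0,"z": 0,"claw": 0.084},{"ax": 0,"ay": 0,"az": 0,"x": -0.075,"y": 0,"z": 0,"claw": 0.084},{"ax": 0,"ay": 0,"az": 0,"x": -0.12,"y": 0,"z": 0,"claw": 0.084},{"ax": 0,"ay": 0,"az": 0,"x": -0.165,"y": 0,"z": 0,"claw": 0.084},{"ax": 0,"ay": 0,"az": 0,"x": -0.21,"y": 0,"z": 0,"claw": 0.084}])

```text
time: 13.75
position: [0.5462, -0.2221, 0.1785]
tcp_rot: [180.0, 0.0, 90.2]
contact_force: [0.2, 0.6, -0.5]
width: 0.0841
grip_force: 0.0
```

jog_arm(commands=[{"ax": 0,"ay": 0,"az": 0,"x": -0.045,"y": -0.001,"z": 0,"claw": 0.084},{"ax": 0,"ay": 0,"az": 0,"x": -0.09,"y": -0.002,"z": 0,"claw": 0.084},{"ax": 0,"ay": 0,"az": 0,"x": -0.13,"y": -0.003,"z": 0,"claw": 0.084},{"ax": 0,"ay": 0,"az": 0,"x": -0.145,"y": -0.003,"z": 0,"claw": 0.084},{"ax": 0,"ay": 0,"az": 0,"x": -0.145,"y": -0.003,"z": 0,"claw": 0.084}])

```text
time: 14.25
position: [0.5425, -0.3685, 0.1781]
tcp_rot: [-180.0, 0.1, 89.9]
contact_force: [0.0, -0.2, -1.5]
width: 0.0839
grip_force: 0.0
```

jog_arm(commands=[{"ax": 0,"ay": 0,"az": 0,"x": 0.001,"y": 0,"z": 0.03,"claw": 0.084},{"ax": 0,"ay": 0,"az": 0,"x": 0.001,"y": 0,"z": 0.06,"claw": 0.084},{"ax": 0,"ay": 0,"az": 0,"x": 0.001,"y": 0,"z": 0.085,"claw": 0.084},{"ax": 0,"ay": 0,"az": 0,"x": 0.001,"y": 0,"z": 0.1,"claw": 0.084},{"ax": 0,"ay": 0,"az": 0,"x": 0.001,"y": 0,"z": 0.1,"claw": 0.075}])

```text
time: 14.75
position: [0.5433, -0.3619, 0.0759]
tcp_rot: [-179.8, -0.1, 90.3]
contact_force: [-0.6, -0.5, -0.1]
width: 0.0749
grip_force: 0.0
```

jog_arm(commands=[{"ax": 0,"ay": 0,"az": 0,"x": 0,"y": 0,"z": 0,"claw": 0.065},{"ax": 0,"ay": 0,"az": 0,"x": 0,"y": 0,"z": 0,"claw": 0.058},{"ax": 0,"ay": 0,"az": 0,"x": 0,"y": 0,"z": 0,"claw": 0.052},{"ax": 0,"ay": 0,"az": 0,"x": 0,"y": 0,"z": 0,"claw": 0.045},{"ax": 0,"ay": 0,"az": 0,"x": 0,"y": 0,"z": 0,"claw": 0.04}])

```text
time: 15.25
position: [0.5441, -0.3651, 0.0792]
tcp_rot: [179.9, 0.1, 90.2]
contact_force: [-1.6, 1.1, 8.4]
width: 0.0511
grip_force: 40.7
```

jog_arm(commands=[{"ax": 0,"ay": 0,"az": 0,"x": 0,"y": 0,"z": 0,"claw": 0.04},{"ax": 0,"ay": 0,"az": 0,"x": 0,"y": 0,"z": 0,"claw": 0.04}])

```text
time: 15.45
position: [0.544, -0.3651, 0.0792]
tcp_rot: [179.9, 0.1, 90.2]
contact_force: [-1.8, 1.2, 7.3]
width: 0.0509
grip_force: 40.7
```

jog_arm(commands=[{"ax": 0,"ay": 0,"az": 0,"x": 0,"y": 0,"z": -0.01,"claw": 0.04},{"ax": 0,"ay": 0,"az": 0,"x": 0,"y": 0,"z": -0.03,"claw": 0.04},{"ax": 0,"ay": 0,"az": 0,"x": 0,"y": 0,"z": -0.055,"claw": 0.04},{"ax": 0,"ay": 0,"az": 0,"x": 0,"y": 0,"z": -0.08,"claw": 0.04},{"ax": 0,"ay": 0,"az": 0,"x": 0.015,"y": -0.004,"z": -0.09,"claw": 0.04}])

```text
time: 15.95
position: [0.5401, -0.352, 0.1708]
tcp_rot: [179.8, 0.2, 90.0]
contact_force: [-0.2, -0.2, -2.0]
width: 0.0511
grip_force: 42.2
```

jog_arm(commands=[{"ax": 0,"ay": 0,"az": 0,"x": 0.033,"y": -0.009,"z": 0,"claw": 0.04},{"ax": 0,"ay": 0,"az": 0,"x": 0.069,"y": -0.019,"z": 0,"claw": 0.04},{"ax": 0,"ay": 0,"az": 0,"x": 0.105,"y": -0.029,"z": 0,"claw": 0.04},{"ax": 0,"ay": 0,"az": 0,"x": 0.141,"y": -0.039,"z": 0,"claw": 0.04},{"ax": 0,"ay": 0,"az": 0,"x": 0.177,"y": -0.05,"z": 0,"claw": 0.04}])

```text
time: 16.45
position: [0.4877, -0.1699, 0.1673]
tcp_rot: [-180.0, -0.1, 90.2]
contact_force: [-0.0, 0.6, -1.4]
width: 0.051
grip_force: 42.2
```

jog_arm(commands=[{"ax": 0,"ay": 0,"az": 0,"x": 0.036,"y": -0.012,"z": 0,"claw": 0.04},{"ax": 0,"ay": 0,"az": 0,"x": 0.072,"y": -0.024,"z": 0,"claw": 0.04},{"ax": 0,"ay": 0,"az": 0,"x": 0.108,"y": -0.036,"z": 0,"claw": 0.04},{"ax": 0,"ay": 0,"az": 0,"x": 0.14,"y": -0.043,"z": 0,"claw": 0.04},{"ax": 0,"ay": 0,"az": 0,"x": 0.162,"y": -0.046,"z": 0,"claw": 0.04}])

```text
time: 16.95
position: [0.4403, -0.0076, 0.1673]
tcp_rot: [-179.9, -0.1, 90.3]
contact_force: [1.4, -0.5, -1.6]
width: 0.0507
grip_force: 42.2
```

jog_arm(commands=[{"ax": 0,"ay": 0,"az": 0,"x": 0,"y": 0,"z": 0.015,"claw": 0.04},{"ax": 0,"ay": 0,"az": 0,"x": 0,"y": 0,"z": 0.045,"claw": 0.04},{"ax": 0,"ay": 0,"az": 0,"x": 0,"y": 0,"z": 0.07,"claw": 0.04},{"ax": 0,"ay": 0,"az": 0,"x": 0,"y": 0,"z": 0.085,"claw": 0.04},{"ax": 0,"ay": 0,"az": 0,"x": 0,"y": 0,"z": 0.088,"claw": 0.04}])

```text
time: 17.45
position: [0.4404, -0.0101, 0.0782]
tcp_rot: [-179.8, 0.0, 90.2]
contact_force: [-1.1, 0.6, -1.1]
width: 0.051
grip_force: 42.3
```

jog_arm(commands=[{"ax": 0,"ay": 0,"az": 0,"x": 0,"y": 0,"z": 0.001,"claw": 0.04},{"ax": 0,"ay": 0,"az": 0,"x": 0,"y": 0,"z": 0.002,"claw": 0.04},{"ax": 0,"ay": 0,"az": 0,"x": 0,"y": 0,"z": 0.002,"claw": 0.04}])

```text
time: 17.75
position: [0.443, -0.0105, 0.0783]
tcp_rot: [179.9, -0.0, 90.2]
contact_force: [0.1, -0.2, -2.3]
width: 0.0512
grip_force: 42.3
```

jog_arm(commands=[{"ax": 0,"ay": 0,"az": 0,"x": 0,"y": 0,"z": 0.001,"claw": 0.04},{"ax": 0,"ay": 0,"az": 0,"x": 0,"y": 0,"z": 0.0017,"claw": 0.04},{"ax": 0,"ay": 0,"az": 0,"x": 0,"y": 0,"z": 0.0017,"claw": 0.04}])

```text
time: 18.05
position: [0.4431, -0.0106, 0.077]
tcp_rot: [179.9, -0.1, 90.2]
contact_force: [-4.9, 0.1, 16.2]
width: 0.0511
grip_force: 44.1
```

jog_arm(commands=[{"ax": 0,"ay": 0,"az": 0,"x": 0,"y": 0,"z": -0.001,"claw": 0.056},{"ax": 0,"ay": 0,"az": 0,"x": 0,"y": 0,"z": -0.001,"claw": 0.068},{"ax": 0,"ay": 0,"az": 0,"x": 0,"y": 0,"z": -0.01,"claw": 0.075},{"ax": 0,"ay": 0,"az": 0,"x": 0,"y": 0,"z": -0.05,"claw": 0.075},{"ax": 0,"ay": 0,"az": 0,"x": 0,"y": 0,"z": -0.095,"claw": 0.075}])

```text
time: 18.55
position: [0.4414, -0.0112, 0.1717]
tcp_rot: [-179.8, 0.1, 90.1]
contact_force: [1.2, 0.6, -0.1]
width: 0.0752
grip_force: 0.0
```

jog_arm(commands=[{"ax": 0,"ay": 0,"az": 0,"x": -0.04,"y": 0.008,"z": -0.01,"claw": 0.07},{"ax": 0,"ay": 0,"az": 0,"x": -0.08,"y": 0.02,"z": -0.03,"claw": 0.065},{"ax": 0,"ay": 0,"az": 0,"x": -0.12,"y": 0.04,"z": -0.04,"claw": 0.065},{"ax": 0,"ay": 0,"az": 0,"x": -0.16,"y": 0.06,"z": -0.05,"claw": 0.065},{"ax": 0,"ay": 0,"az": 0,"x": -0.2,"y": 0.08,"z": -0.06,"claw": 0.065}])

```text
time: 19.05
position: [0.5237, -0.212, 0.2322]
tcp_rot: [180.0, -0.0, 90.2]
contact_force: [0.7, -0.2, -0.0]
width: 0.0649
grip_force: 0.0
```

jog_arm(commands=[{"ax": 0,"ay": 0,"az": 1,"x": -0.03,"y": 0.02,"z": 0,"claw": 0.065},{"ax": 0,"ay": 0,"az": 2,"x": -0.06,"y": 0.045,"z": 0,"claw": 0.065},{"ax": 0,"ay": 0,"az": 2.7,"x": -0.085,"y": 0.065,"z": 0,"claw": 0.065},{"ax": 0,"ay": 0,"az": 2.8,"x": -0.097,"y": 0.071,"z": 0,"claw": 0.065},{"ax": 0,"ay": 0,"az": 2.8,"x": -0.097,"y": 0.071,"z": 0,"claw": 0.065}])

```text
time: 19.55
position: [0.5943, -0.3095, 0.2309]
tcp_rot: [-179.9, 0.1, 87.2]
contact_force: [-1.0, 0.1, 0.1]
width: 0.0648
grip_force: 0.0
```

```bash
python3 - <<'E'
from h import *
s=readout.observe();print(s["position"],s["tcp_rot"])
c=calibration("wrist");a=camera("wrist");cv2.imwrite("pics/w2.png",a[:,:,::-1]);cv2.imwrite("pics/top1.png",camera("top")[:,:,::-1])
for X in((.5988,-.1836,.024),(.587,-.43,.024),(.5929,-.3068,.038)):print(proj(c,X))
E
```

```text
[ 0.59429267 -0.30946256  0.23090711] [-1.79949941e+02  1.03596934e-01  8.72414812e+01]
[318.16222938  78.14107997]
[318.41379709 314.63336732]
[318.23605838 211.02118564]
```

View pics/w2.png

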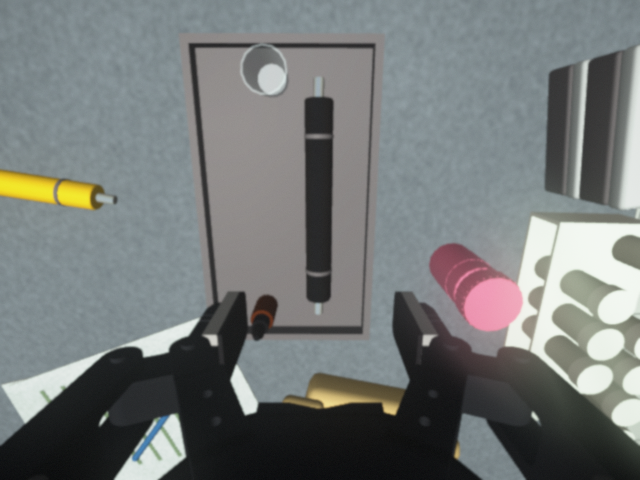

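View pics/top1.png

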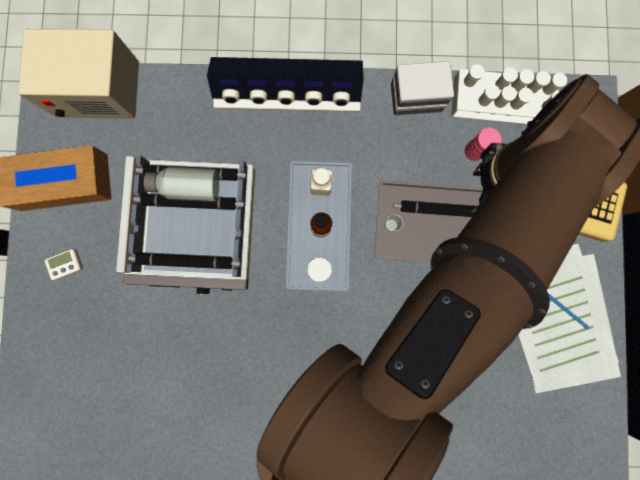

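The wrist view shows the roller's stub tips at (319,78) and (318,314), as predicted. The top view shows the three bottles standing on the steel tray at (320,182), (320,223) and (319,270).

jog_arm(commands=[{"ax": 0,"ay": 0,"az": 0,"x": 0,"y": -0.001,"z": 0.04,"claw": 0.065},{"ax": 0,"ay": 0,"az": 0,"x": 0,"y": -0.001,"z": 0.08,"claw": 0.065},{"ax": 0,"ay": 0,"az": 0,"x": 0,"y": -0.001,"z": 0.12,"claw": 0.065},{"ax": 0,"ay": 0,"az": 0,"x": 0,"y": -0.001,"z": 0.15,"claw": 0.065},{"ax": 0,"ay": 0,"az": 0,"x": 0,"y": -0.001,"z": 0.17,"claw": 0.065}])

```text
time: 20.15
position: [0.5924, -0.3047, 0.059]
tcp_rot: [-179.9, -0.1, 87.5]
contact_force: [0.1, -0.2, 0.2]
width: 0.0651
grip_force: 0.0
```

jog_arm(commands=[{"ax": 0,"ay": 0,"az": 0,"x": 0,"y": 0,"z": 0.015,"claw": 0.065},{"ax": 0,"ay": 0,"az": 0,"x": 0,"y": 0,"z": 0.03,"claw": 0.06},{"ax": 0,"ay": 0,"az": 0,"x": 0,"y": 0,"z": 0.04,"claw": 0.055},{"ax": 0,"ay": 0,"az": 0,"x": 0,"y": 0,"z": 0.046,"claw": 0.05},{"ax": 0,"ay": 0,"az": 0,"x": 0,"y": 0,"z": 0.046,"claw": 0.045}])

```text
time: 20.65
position: [0.5934, -0.307, 0.0145]
tcp_rot: [-180.0, -0.0, 87.4]
contact_force: [-0.7, 0.3, -1.3]
width: 0.0455
grip_force: 0.0
```

jog_arm(commands=[{"ax": 0,"ay": 0,"az": 0,"x": 0,"y": 0,"z": 0.003,"claw": 0.04},{"ax": 0,"ay": 0,"az": 0,"x": 0,"y": 0,"z": 0.004,"claw": 0.034},{"ax": 0,"ay": 0,"az": 0,"x": 0,"y": 0,"z": 0.004,"claw": 0.03},{"ax": 0,"ay": 0,"az": 0,"x": 0,"y": 0,"z": 0.004,"claw": 0.026},{"ax": 0,"ay": 0,"az": 0,"x": 0,"y": 0,"z": 0.004,"claw": 0.016}], force=60)

```text
time: 21.15
position: [0.593, -0.3073, 0.0115]
tcp_rot: [-180.0, -0.0, 87.4]
contact_force: [-3.5, 0.9, 4.9]
width: 0.0257
grip_force: 58.6
```

jog_arm(commands=[{"ax": 0,"ay": 0,"az": 0,"x": 0,"y": 0,"z": 0,"claw": 0.016},{"ax": 0,"ay": 0,"az": 0,"x": 0,"y": 0,"z": 0,"claw": 0.016},{"ax": 0,"ay": 0,"az": 0,"x": 0,"y": 0,"z": 0,"claw": 0.016}])

```text
time: 21.45
position: [0.593, -0.3073, 0.0115]
tcp_rot: [-180.0, -0.0, 87.4]
contact_force: [-3.2, 1.1, 5.9]
width: 0.026
grip_force: 58.6
```

jog_arm(commands=[{"ax": 0,"ay": 0,"az": 0,"x": 0,"y": 0,"z": -0.01,"claw": 0.016},{"ax": 0,"ay": 0,"az": 0,"x": 0,"y": 0,"z": -0.03,"claw": 0.016},{"ax": 0,"ay": 0,"az": 0,"x": 0,"y": 0,"z": -0.06,"claw": 0.016},{"ax": 0,"ay": 0,"az": 0,"x": 0,"y": 0,"z": -0.09,"claw": 0.016},{"ax": 0,"ay": 0,"az": 0,"x": 0,"y": 0,"z": -0.12,"claw": 0.016}])

```text
time: 21.95
position: [0.5933, -0.3071, 0.1325]
tcp_rot: [-180.0, 0.0, 87.4]
contact_force: [-0.1, -0.0, -2.2]
width: 0.0259
grip_force: 59.3
```

jog_arm(commands=[{"ax": 0,"ay": 0,"az": 0,"x": 0,"y": 0,"z": -0.03,"claw": 0.016},{"ax": 0,"ay": 0,"az": 0,"x": 0,"y": 0,"z": -0.06,"claw": 0.016},{"ax": 0,"ay": 0,"az": 0,"x": 0,"y": 0,"z": -0.08,"claw": 0.016},{"ax": 0,"ay": 0,"az": 0,"x": 0.015,"y": -0.003,"z": -0.08,"claw": 0.016},{"ax": 0,"ay": 0,"az": 0,"x": 0.04,"y": -0.007,"z": -0.08,"claw": 0.016}])

```text
time: 22.45
position: [0.5875, -0.2674, 0.2108]
tcp_rot: [180.0, 0.1, 87.2]
contact_force: [1.4, 1.0, -2.6]
width: 0.0261
grip_force: 59.6
```

jog_arm(commands=[{"ax": 0,"ay": 0,"az": 0,"x": 0.035,"y": -0.006,"z": 0,"claw": 0.016},{"ax": 0,"ay": 0,"az": 0,"x": 0.07,"y": -0.012,"z": 0,"claw": 0.016},{"ax": 0,"ay": 0,"az": 0,"x": 0.105,"y": -0.018,"z": 0,"claw": 0.016},{"ax": 0,"ay": 0,"az": 0,"x": 0.14,"y": -0.024,"z": 0,"claw": 0.016},{"ax": 0,"ay": 0,"az": 0,"x": 0.175,"y": -0.03,"z": 0,"claw": 0.016}])

```text
time: 22.95
position: [0.5648, -0.0878, 0.2096]
tcp_rot: [-179.9, -0.0, 87.4]
contact_force: [0.6, 0.3, -3.2]
width: 0.0259
grip_force: 59.6
```

jog_arm(commands=[{"ax": 0,"ay": 0,"az": 0,"x": 0.035,"y": -0.006,"z": 0,"claw": 0.016},{"ax": 0,"ay": 0,"az": 0,"x": 0.07,"y": -0.012,"z": 0,"claw": 0.016},{"ax": 0,"ay": 0,"az": 0,"x": 0.105,"y": -0.018,"z": 0,"claw": 0.016},{"ax": 0,"ay": 0,"az": 0,"x": 0.14,"y": -0.024,"z": 0,"claw": 0.016},{"ax": 0,"ay": 0,"az": 0,"x": 0.175,"y": -0.03,"z": 0,"claw": 0.016}])

```text
time: 23.45
position: [0.5424, 0.0879, 0.2097]
tcp_rot: [-179.9, -0.0, 87.4]
contact_force: [0.3, 0.0, -3.5]
width: 0.0261
grip_force: 59.6
```

jog_arm(commands=[{"ax": 0,"ay": 0,"az": -0.2,"x": 0.035,"y": -0.006,"z": 0,"claw": 0.016},{"ax": 0,"ay": 0,"az": -0.5,"x": 0.07,"y": -0.012,"z": 0,"claw": 0.016},{"ax": 0,"ay": 0,"az": -0.8,"x": 0.105,"y": -0.018,"z": 0,"claw": 0.016},{"ax": 0,"ay": 0,"az": -1.1,"x": 0.14,"y": -0.024,"z": 0,"claw": 0.016},{"ax": 0,"ay": 0,"az": -1.2,"x": 0.17,"y": -0.029,"z": 0,"claw": 0.016}])

```text
time: 23.95
position: [0.5207, 0.2594, 0.2096]
tcp_rot: [-179.9, 0.0, 88.7]
contact_force: [0.8, 0.1, -2.8]
width: 0.0258
grip_force: 59.6
```

jog_arm(commands=[{"ax": 0,"ay": 0,"az": 0,"x": 0.018,"y": -0.003,"z": 0,"claw": 0.016},{"ax": 0,"ay": 0,"az": 0,"x": 0.027,"y": -0.005,"z": 0,"claw": 0.016},{"ax": 0,"ay": 0,"az": 0,"x": 0.027,"y": -0.005,"z": 0,"claw": 0.016},{"ax": 0,"ay": 0,"az": 0,"x": 0.027,"y": -0.005,"z": 0,"claw": 0.016}])

```text
time: 24.35
position: [0.5191, 0.2819, 0.2108]
tcp_rot: [180.0, 0.1, 88.5]
contact_force: [-0.5, -0.5, -3.1]
width: 0.0265
grip_force: 59.6
```

```bash
python3 - <<'E'
from h import *
s=readout.observe();print(s["position"],s["tcp_rot"])
c=calibration("wrist");a=camera("wrist");cv2.imwrite("pics/w3.png",a[:,:,::-1]);cv2.imwrite("pics/side3.png",camera("side")[:,:,::-1]);np.save("cw3.npy",c,allow_pickle=True)
E
```

```text
[0.51910454 0.28191957 0.21080039] [1.79996020e+02 5.89276266e-02 8.84771587e+01]
```

View pics/w3.png

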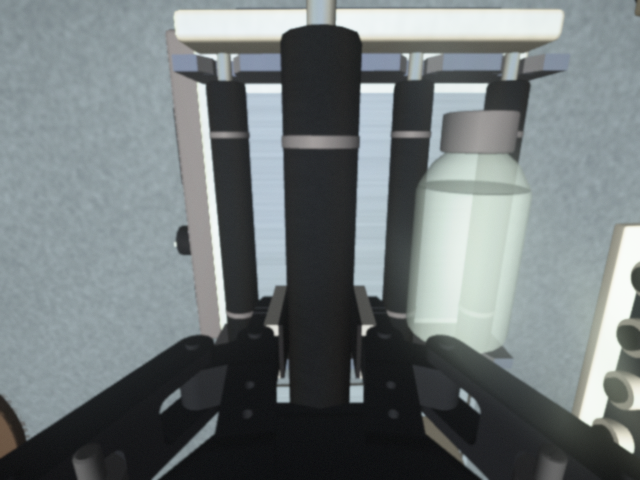

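```bash
python3 - <<'E'
from h import *
np.set_printoptions(precision=4,suppress=True)
c=np.load("cw3.npy",allow_pickle=True).item();P=lambda u,v,z:plane(c,u,v,z)[:2]
print("rings -99",P(229,134,.106),P(241,316,.106)," +33",P(411,133,.106),P(397,316,.106))
print("stubs",P(224,67,.097),P(415,66,.097),P(510,66,.097))
print("body far ends fixed",P(226,82,.103),P(413,81,.103))
h=.2108+.0125
print("held: far ring",P(320,142,h+.013),"far end",P(320,30,h+.007), "stub row", P(320,10,h+.004))
E
```

```text
rings -99 [0.4587 0.3589] [0.4539 0.2187]  +33 [0.584  0.3563] [0.5798 0.2154]
stubs [0.4574 0.4025] [0.5869 0.3998] [0.6514 0.3982]
body far ends fixed [0.4593 0.3923] [0.5844 0.3896]
held: far ring [0.5211 0.3537] far end [0.522  0.3875] stub row [0.5222 0.394 ]
```

The wrist view shows the held roller centred at column 320, midway between the fixed rollers' rings at 229 and 411, and parallel to them. It is about 4 mm short along y, so I'll shift it and lower.

jog_arm(commands=[{"ax": 0,"ay": 0,"az": 0,"x": 0.004,"y": 0,"z": 0.02,"claw": 0.016},{"ax": 0,"ay": 0,"az": 0,"x": 0.004,"y": 0,"z": 0.045,"claw": 0.016},{"ax": 0,"ay": 0,"az": 0,"x": 0.004,"y": 0,"z": 0.07,"claw": 0.016},{"ax": 0,"ay": 0,"az": 0,"x": 0.004,"y": 0,"z": 0.09,"claw": 0.016},{"ax": 0,"ay": 0,"az": 0,"x": 0.004,"y": 0,"z": 0.1,"claw": 0.016}])

```text
time: 24.95
position: [0.5186, 0.286, 0.1094]
tcp_rot: [-179.9, 0.1, 88.5]
contact_force: [-1.1, -0.6, -2.9]
width: 0.0264
grip_force: 59.5
```

jog_arm(commands=[{"ax": 0,"ay": 0,"az": 0,"x": 0,"y": 0,"z": 0.002,"claw": 0.016},{"ax": 0,"ay": 0,"az": 0,"x": 0,"y": 0,"z": 0.004,"claw": 0.016},{"ax": 0,"ay": 0,"az": 0,"x": 0,"y": 0,"z": 0.006,"claw": 0.016},{"ax": 0,"ay": 0,"az": 0,"x": 0,"y": 0,"z": 0.008,"claw": 0.016},{"ax": 0,"ay": 0,"az": 0,"x": 0,"y": 0,"z": 0.009,"claw": 0.016}])

```text
time: 25.45
position: [0.5191, 0.2879, 0.1023]
tcp_rot: [180.0, -0.0, 88.6]
contact_force: [-0.7, -0.1, -2.7]
width: 0.0263
grip_force: 59.5
```

```bash
python3 - <<'E'
from h import *
s=readout.observe();print(s["position"],s["tcp_rot"])
c=calibration("wrist");a=camera("wrist");cv2.imwrite("pics/w4.png",a[:,:,::-1]);np.save("cw4.npy",c,allow_pickle=True)
E
```

```text
[0.51913176 0.28792546 0.1022702 ] [ 1.79969208e+02 -3.34901087e-02  8.85838962e+01]
```

View pics/w4.png

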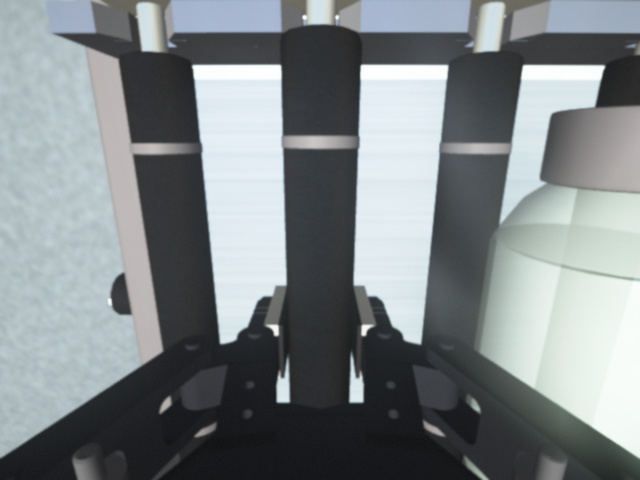

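The roller is still centred, at 320 between the neighbouring rings at 166 and 475, with its stub over the slot. Lowering slowly.

jog_arm(commands=[{"ax": 0,"ay": 0,"az": 0,"x": 0,"y": 0,"z": 0.002,"claw": 0.016},{"ax": 0,"ay": 0,"az": 0,"x": 0,"y": 0,"z": 0.004,"claw": 0.016},{"ax": 0,"ay": 0,"az": 0,"x": 0,"y": 0,"z": 0.006,"claw": 0.016},{"ax": 0,"ay": 0,"az": 0,"x": 0,"y": 0,"z": 0.008,"claw": 0.016},{"ax": 0,"ay": 0,"az": 0,"x": 0,"y": 0,"z": 0.008,"claw": 0.016}])

```text
time: 26.0
position: [0.5187, 0.2877, 0.0935]
tcp_rot: [-180.0, 0.0, 88.6]
contact_force: [0.0, -0.1, -3.0]
width: 0.0263
grip_force: 59.5
```

jog_arm(commands=[{"ax": 0,"ay": 0,"az": 0,"x": 0,"y": 0,"z": 0.002,"claw": 0.016},{"ax": 0,"ay": 0,"az": 0,"x": 0,"y": 0,"z": 0.004,"claw": 0.016},{"ax": 0,"ay": 0,"az": 0,"x": 0,"y": 0,"z": 0.006,"claw": 0.016},{"ax": 0,"ay": 0,"az": 0,"x": 0,"y": 0,"z": 0.008,"claw": 0.016},{"ax": 0,"ay": 0,"az": 0,"x": 0,"y": 0,"z": 0.01,"claw": 0.016}])

```text
time: 26.5
position: [0.519, 0.2877, 0.0837]
tcp_rot: [180.0, -0.0, 88.6]
contact_force: [0.5, -0.3, -2.8]
width: 0.0257
grip_force: 59.5
```

jog_arm(commands=[{"ax": 0,"ay": 0,"az": 0,"x": 0,"y": 0,"z": 0.001,"claw": 0.016},{"ax": 0,"ay": 0,"az": 0,"x": 0,"y": 0,"z": 0.002,"claw": 0.016},{"ax": 0,"ay": 0,"az": 0,"x": 0,"y": 0,"z": 0.002,"claw": 0.016}])

```text
time: 26.8
position: [0.5189, 0.2877, 0.0818]
tcp_rot: [-180.0, 0.0, 88.6]
contact_force: [0.4, -0.4, -3.5]
width: 0.0266
grip_force: 59.5
```

jog_arm(commands=[{"ax": 0,"ay": 0,"az": 0,"x": 0,"y": 0,"z": 0.001,"claw": 0.016},{"ax": 0,"ay": 0,"az": 0,"x": 0,"y": 0,"z": 0.0015,"claw": 0.016},{"ax": 0,"ay": 0,"az": 0,"x": 0,"y": 0,"z": 0.0015,"claw": 0.016}])

```text
time: 27.1
position: [0.5191, 0.2878, 0.0807]
tcp_rot: [180.0, -0.0, 88.6]
contact_force: [-1.5, -0.1, 1.3]
width: 0.0259
grip_force: 59.9
```

jog_arm(commands=[{"ax": 0,"ay": 0,"az": 0,"x": 0,"y": 0,"z": 0,"claw": 0.032},{"ax": 0,"ay": 0,"az": 0,"x": 0,"y": 0,"z": 0,"claw": 0.04},{"ax": 0,"ay": 0,"az": 0,"x": 0,"y": 0,"z": 0,"claw": 0.046},{"ax": 0,"ay": 0,"az": 0,"x": 0,"y": 0,"z": 0,"claw": 0.046}])

```text
time: 27.5
position: [0.519, 0.2878, 0.0805]
tcp_rot: [180.0, -0.0, 88.6]
contact_force: [0.4, 0.1, -0.2]
width: 0.0461
grip_force: 0.0
```

jog_arm(commands=[{"ax": 0,"ay": 0,"az": 0,"x": 0,"y": 0,"z": -0.01,"claw": 0.046},{"ax": 0,"ay": 0,"az": 0,"x": 0,"y": 0,"z": -0.035,"claw": 0.046},{"ax": 0,"ay": 0,"az": 0,"x": 0,"y": 0,"z": -0.065,"claw": 0.046},{"ax": 0,"ay": 0,"az": 0,"x": 0,"y": 0,"z": -0.1,"claw": 0.046},{"ax": 0,"ay": 0,"az": 0,"x": 0,"y": 0,"z": -0.13,"claw": 0.046}])

```text
time: 28.0
position: [0.5192, 0.2875, 0.2129]
tcp_rot: [179.9, -0.0, 88.6]
contact_force: [0.1, 0.2, 0.1]
width: 0.0458
grip_force: 0.0
```

```bash
python3 - <<'E'
from h import *
s=readout.observe();print(s["position"],s["tcp_rot"])
a=camera("wrist");cv2.imwrite("pics/w5.png",a[:,:,::-1])
E
```

```text
[0.51923383 0.28753227 0.21289244] [ 1.79938965e+02 -3.18259880e-02  8.85544809e+01]
```

View pics/w5.png

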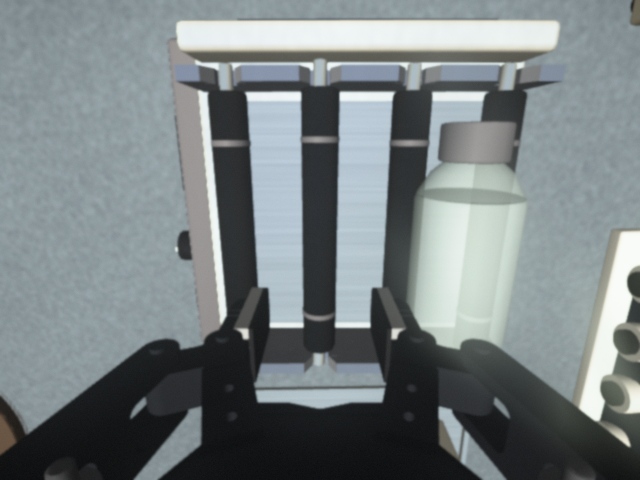

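The roller is seated: its stubs sit in both slots at (320,70) and (320,360), it is parallel, and it is about 3 mm off along y, well within 8. Now the bottles go back, wide jar first.

jog_arm(commands=[{"ax": 0,"ay": 0,"az": -0.3,"x": -0.03,"y": -0.007,"z": 0,"claw": 0.046},{"ax": 0,"ay": 0,"az": -0.6,"x": -0.075,"y": -0.017,"z": 0,"claw": 0.046},{"ax": 0,"ay": 0,"az": -0.9,"x": -0.12,"y": -0.028,"z": 0,"claw": 0.06},{"ax": 0,"ay": 0,"az": -1.2,"x": -0.165,"y": -0.038,"z": 0,"claw": 0.075},{"ax": 0,"ay": 0,"az": -1.4,"x": -0.21,"y": -0.048,"z": 0,"claw": 0.08}])

```text
time: 28.55
position: [0.4652, 0.0772, 0.211]
tcp_rot: [180.0, -0.0, 90.0]
contact_force: [0.1, -0.4, 0.4]
width: 0.0803
grip_force: 0.0
```

jog_arm(commands=[{"ax": 0,"ay": 0,"az": 0,"x": -0.035,"y": -0.01,"z": 0,"claw": 0.08},{"ax": 0,"ay": 0,"az": 0,"x": -0.07,"y": -0.018,"z": 0,"claw": 0.08},{"ax": 0,"ay": 0,"az": 0,"x": -0.088,"y": -0.023,"z": 0,"claw": 0.08},{"ax": 0,"ay": 0,"az": 0,"x": -0.088,"y": -0.023,"z": 0,"claw": 0.08},{"ax": 0,"ay": 0,"az": 0,"x": -0.088,"y": -0.023,"z": 0,"claw": 0.08}])

```text
time: 29.05
position: [0.443, -0.0089, 0.2109]
tcp_rot: [180.0, -0.0, 89.9]
contact_force: [-0.6, 0.4, -0.2]
width: 0.0801
grip_force: 0.0
```

jog_arm(commands=[{"ax": 0,"ay": 0,"az": 0,"x": -0.0015,"y": 0,"z": 0.035,"claw": 0.08},{"ax": 0,"ay": 0,"az": 0,"x": -0.0015,"y": 0,"z": 0.07,"claw": 0.08},{"ax": 0,"ay": 0,"az": 0,"x": -0.0015,"y": 0,"z": 0.105,"claw": 0.08},{"ax": 0,"ay": 0,"az": 0,"x": -0.0015,"y": 0,"z": 0.127,"claw": 0.08},{"ax": 0,"ay": 0,"az": 0,"x": -0.0015,"y": 0,"z": 0.134,"claw": 0.075}])

```text
time: 29.55
position: [0.4418, -0.0094, 0.0745]
tcp_rot: [-179.8, 0.0, 90.1]
contact_force: [-0.2, -0.2, 0.1]
width: 0.0749
grip_force: 0.0
```

jog_arm(commands=[{"ax": 0,"ay": 0,"az": 0,"x": 0,"y": 0,"z": 0,"claw": 0.065},{"ax": 0,"ay": 0,"az": 0,"x": 0,"y": 0,"z": 0,"claw": 0.058},{"ax": 0,"ay": 0,"az": 0,"x": 0,"y": 0,"z": 0,"claw": 0.052},{"ax": 0,"ay": 0,"az": 0,"x": 0,"y": 0,"z": 0,"claw": 0.045},{"ax": 0,"ay": 0,"az": 0,"x": 0,"y": 0,"z": 0,"claw": 0.04}], force=40)

```text
time: 30.05
position: [0.4435, -0.0102, 0.0776]
tcp_rot: [179.9, -0.1, 90.0]
contact_force: [-1.5, 0.5, 7.2]
width: 0.0508
grip_force: 40.2
```

jog_arm(commands=[{"ax": 0,"ay": 0,"az": 0,"x": 0,"y": 0,"z": 0,"claw": 0.04},{"ax": 0,"ay": 0,"az": 0,"x": 0,"y": 0,"z": 0,"claw": 0.04}])

```text
time: 30.25
position: [0.4435, -0.0102, 0.0776]
tcp_rot: [179.9, -0.1, 90.0]
contact_force: [-2.2, 0.9, 7.5]
width: 0.0511
grip_force: 40.3
```

jog_arm(commands=[{"ax": 0,"ay": 0,"az": 0,"x": 0,"y": 0,"z": -0.01,"claw": 0.04},{"ax": 0,"ay": 0,"az": 0,"x": 0,"y": 0,"z": -0.03,"claw": 0.04},{"ax": 0,"ay": 0,"az": 0,"x": 0,"y": 0,"z": -0.055,"claw": 0.04},{"ax": 0,"ay": 0,"az": 0,"x": 0,"y": 0,"z": -0.08,"claw": 0.04},{"ax": 0,"ay": 0,"az": 0,"x": -0.015,"y": 0.004,"z": -0.095,"claw": 0.04}])

```text
time: 30.75
position: [0.4471, -0.0242, 0.1738]
tcp_rot: [179.9, -0.1, 90.1]
contact_force: [1.8, 0.4, -2.1]
width: 0.0508
grip_force: 42.4
```

jog_arm(commands=[{"ax": 0,"ay": 0,"az": 0,"x": -0.035,"y": 0.008,"z": 0,"claw": 0.04},{"ax": 0,"ay": 0,"az": 0,"x": -0.07,"y": 0.018,"z": 0,"claw": 0.04},{"ax": 0,"ay": 0,"az": 0,"x": -0.105,"y": 0.028,"z": 0,"claw": 0.04},{"ax": 0,"ay": 0,"az": 0,"x": -0.14,"y": 0.039,"z": 0,"claw": 0.04},{"ax": 0,"ay": 0,"az": 0,"x": -0.175,"y": 0.05,"z": 0,"claw": 0.04}])

```text
time: 31.25
position: [0.497, -0.2019, 0.1726]
tcp_rot: [179.9, -0.0, 90.0]
contact_force: [0.4, 1.2, -1.6]
width: 0.051
grip_force: 42.4
```

jog_arm(commands=[{"ax": 0,"ay": 0,"az": 0,"x": -0.035,"y": 0.011,"z": 0,"claw": 0.04},{"ax": 0,"ay": 0,"az": 0,"x": -0.07,"y": 0.022,"z": 0,"claw": 0.04},{"ax": 0,"ay": 0,"az": 0,"x": -0.105,"y": 0.033,"z": 0,"claw": 0.04},{"ax": 0,"ay": 0,"az": 0,"x": -0.14,"y": 0.041,"z": 0,"claw": 0.04},{"ax": 0,"ay": 0,"az": 0,"x": -0.16,"y": 0.045,"z": 0,"claw": 0.04}])

```text
time: 31.75
position: [0.5414, -0.3638, 0.1727]
tcp_rot: [180.0, 0.1, 89.9]
contact_force: [-0.4, -0.4, -2.0]
width: 0.0508
grip_force: 42.3
```

jog_arm(commands=[{"ax": 0,"ay": 0,"az": 0,"x": -0.005,"y": 0.001,"z": 0,"claw": 0.04},{"ax": 0,"ay": 0,"az": 0,"x": -0.005,"y": 0.001,"z": 0,"claw": 0.04},{"ax": 0,"ay": 0,"az": 0,"x": -0.005,"y": 0.001,"z": 0,"claw": 0.04}])

```text
time: 32.05
position: [0.5428, -0.3639, 0.1717]
tcp_rot: [180.0, -0.1, 90.0]
contact_force: [0.7, -0.8, -1.0]
width: 0.0511
grip_force: 42.3
```

jog_arm(commands=[{"ax": 0,"ay": 0,"az": 0,"x": -0.001,"y": 0,"z": 0.02,"claw": 0.04},{"ax": 0,"ay": 0,"az": 0,"x": -0.001,"y": 0,"z": 0.05,"claw": 0.04},{"ax": 0,"ay": 0,"az": 0,"x": -0.001,"y": 0,"z": 0.075,"claw": 0.04},{"ax": 0,"ay": 0,"az": 0,"x": -0.001,"y": 0,"z": 0.086,"claw": 0.04},{"ax": 0,"ay": 0,"az": 0,"x": -0.001,"y": 0,"z": 0.09,"claw": 0.04}])

```text
time: 32.55
position: [0.5425, -0.3649, 0.0806]
tcp_rot: [-179.9, -0.1, 90.1]
contact_force: [-0.0, 1.1, -1.3]
width: 0.0511
grip_force: 42.3
```

jog_arm(commands=[{"ax": 0,"ay": 0,"az": 0,"x": 0,"y": 0,"z": 0.001,"claw": 0.04},{"ax": 0,"ay": 0,"az": 0,"x": 0,"y": 0,"z": 0.0015,"claw": 0.04},{"ax": 0,"ay": 0,"az": 0,"x": 0,"y": 0,"z": 0.0015,"claw": 0.04}])

```text
time: 32.85
position: [0.5432, -0.3669, 0.081]
tcp_rot: [179.9, 0.0, 90.0]
contact_force: [-0.6, -0.3, -2.4]
width: 0.051
grip_force: 42.3
```

jog_arm(commands=[{"ax": 0,"ay": 0,"az": 0,"x": 0,"y": 0,"z": 0.0007,"claw": 0.04},{"ax": 0,"ay": 0,"az": 0,"x": 0,"y": 0,"z": 0.0014,"claw": 0.04},{"ax": 0,"ay": 0,"az": 0,"x": 0,"y": 0,"z": 0.0014,"claw": 0.04}])

```text
time: 33.15
position: [0.543, -0.3673, 0.0798]
tcp_rot: [179.9, 0.1, 90.0]
contact_force: [-2.4, 0.3, 6.9]
width: 0.0509
grip_force: 43.2
```

jog_arm(commands=[{"ax": 0,"ay": 0,"az": 0,"x": 0,"y": 0,"z": 0,"claw": 0.056},{"ax": 0,"ay": 0,"az": 0,"x": 0,"y": 0,"z": 0,"claw": 0.068},{"ax": 0,"ay": 0,"az": 0,"x": 0,"y": 0,"z": -0.01,"claw": 0.078},{"ax": 0,"ay": 0,"az": 0,"x": 0,"y": 0,"z": -0.05,"claw": 0.075},{"ax": 0,"ay": 0,"az": 0,"x": 0,"y": 0,"z": -0.1,"claw": 0.07}])

```text
time: 33.65
position: [0.5416, -0.3656, 0.1784]
tcp_rot: [-179.8, -0.1, 90.0]
contact_force: [0.6, -1.0, 0.9]
width: 0.0698
grip_force: 0.0
```

jog_arm(commands=[{"ax": 0,"ay": 0,"az": 0,"x": 0.03,"y": 0,"z": 0,"claw": 0.07},{"ax": 0,"ay": 0,"az": 0,"x": 0.075,"y": 0,"z": 0,"claw": 0.07},{"ax": 0,"ay": 0,"az": 0,"x": 0.12,"y": 0,"z": 0,"claw": 0.07},{"ax": 0,"ay": 0,"az": 0,"x": 0.165,"y": 0,"z": 0,"claw": 0.07},{"ax": 0,"ay": 0,"az": 0,"x": 0.21,"y": 0,"z": 0,"claw": 0.07}])

```text
time: 34.15
position: [0.5426, -0.155, 0.1793]
tcp_rot: [179.9, -0.0, 90.0]
contact_force: [0.6, 0.5, -0.1]
width: 0.0695
grip_force: 0.0
```

jog_arm(commands=[{"ax": 0,"ay": 0,"az": 0,"x": 0.045,"y": 0.001,"z": 0,"claw": 0.07},{"ax": 0,"ay": 0,"az": 0,"x": 0.09,"y": 0.002,"z": 0,"claw": 0.07},{"ax": 0,"ay": 0,"az": 0,"x": 0.13,"y": 0.003,"z": 0,"claw": 0.07},{"ax": 0,"ay": 0,"az": 0,"x": 0.147,"y": 0.003,"z": 0,"claw": 0.07},{"ax": 0,"ay": 0,"az": 0,"x": 0.147,"y": 0.003,"z": 0,"claw": 0.07}])

```text
time: 34.65
position: [0.546, -0.0058, 0.1789]
tcp_rot: [180.0, -0.1, 90.3]
contact_force: [0.2, -0.1, 0.8]
width: 0.07
grip_force: 0.0
```

jog_arm(commands=[{"ax": 0,"ay": 0,"az": 0,"x": 0,"y": 0,"z": 0,"claw": 0.07},{"ax": 0,"ay": 0,"az": 0,"x": 0,"y": 0,"z": 0,"claw": 0.07}])

```text
time: 34.85
position: [0.5458, -0.0112, 0.179]
tcp_rot: [180.0, 0.0, 89.9]
contact_force: [-0.4, -0.8, 1.0]
width: 0.07
grip_force: 0.0
```

Down to z 0.0983 and close on the narrow cap.

jog_arm(commands=[{"ax": 0,"ay": 0,"az": 0,"x": 0.001,"y": 0,"z": 0.025,"claw": 0.07},{"ax": 0,"ay": 0,"az": 0,"x": 0.001,"y": 0,"z": 0.05,"claw": 0.07},{"ax": 0,"ay": 0,"az": 0,"x": 0.001,"y": 0,"z": 0.07,"claw": 0.07},{"ax": 0,"ay": 0,"az": 0,"x": 0.001,"y": 0,"z": 0.08,"claw": 0.065},{"ax": 0,"ay": 0,"az": 0,"x": 0.001,"y": 0,"z": 0.08,"claw": 0.055}])

```text
time: 35.35
position: [0.545, -0.0098, 0.0977]
tcp_rot: [-179.9, 0.0, 89.9]
contact_force: [-0.4, 0.6, 0.0]
width: 0.0552
grip_force: 0.0
```

jog_arm(commands=[{"ax": 0,"ay": 0,"az": 0,"x": 0,"y": 0,"z": 0,"claw": 0.045},{"ax": 0,"ay": 0,"az": 0,"x": 0,"y": 0,"z": 0,"claw": 0.036},{"ax": 0,"ay": 0,"az": 0,"x": 0,"y": 0,"z": 0,"claw": 0.03},{"ax": 0,"ay": 0,"az": 0,"x": 0,"y": 0,"z": 0,"claw": 0.025},{"ax": 0,"ay": 0,"az": 0,"x": 0,"y": 0,"z": 0,"claw": 0.015}])

```text
time: 35.85
position: [0.5461, -0.0085, 0.0994]
tcp_rot: [179.9, -0.0, 90.0]
contact_force: [-1.6, -0.1, 6.1]
width: 0.0261
grip_force: 38.9
```

jog_arm(commands=[{"ax": 0,"ay": 0,"az": 0,"x": 0,"y": 0,"z": 0,"claw": 0.015},{"ax": 0,"ay": 0,"az": 0,"x": 0,"y": 0,"z": 0,"claw": 0.015}])

```text
time: 36.05
position: [0.5461, -0.0085, 0.0994]
tcp_rot: [179.9, -0.0, 90.0]
contact_force: [-0.5, 0.9, 6.3]
width: 0.026
grip_force: 38.9
```

jog_arm(commands=[{"ax": 0,"ay": 0,"az": 0,"x": 0,"y": 0,"z": -0.01,"claw": 0.015},{"ax": 0,"ay": 0,"az": 0,"x": 0,"y": 0,"z": -0.03,"claw": 0.015},{"ax": 0,"ay": 0,"az": 0,"x": 0,"y": 0,"z": -0.055,"claw": 0.015},{"ax": 0,"ay": 0,"az": 0,"x": 0,"y": 0,"z": -0.08,"claw": 0.015},{"ax": 0,"ay": 0,"az": 0,"x": -0.015,"y": 0,"z": -0.095,"claw": 0.015}])

```text
time: 36.55
position: [0.5464, -0.0217, 0.1957]
tcp_rot: [179.9, -0.1, 90.2]
contact_force: [0.1, 0.5, -2.0]
width: 0.0254
grip_force: 39.8
```

jog_arm(commands=[{"ax": 0,"ay": 0,"az": 0,"x": -0.033,"y": 0,"z": 0,"claw": 0.015},{"ax": 0,"ay": 0,"az": 0,"x": -0.068,"y": 0,"z": 0,"claw": 0.015},{"ax": 0,"ay": 0,"az": 0,"x": -0.103,"y": 0,"z": 0,"claw": 0.015},{"ax": 0,"ay": 0,"az": 0,"x": -0.138,"y": 0,"z": 0,"claw": 0.015},{"ax": 0,"ay": 0,"az": 0,"x": -0.173,"y": 0,"z": 0,"claw": 0.015}])

```text
time: 37.05
position: [0.5454, -0.1977, 0.1942]
tcp_rot: [180.0, -0.0, 90.0]
contact_force: [-0.1, 0.4, -1.9]
width: 0.0257
grip_force: 39.8
```

jog_arm(commands=[{"ax": 0,"ay": 0,"az": 0,"x": -0.035,"y": 0,"z": 0,"claw": 0.015},{"ax": 0,"ay": 0,"az": 0,"x": -0.07,"y": 0,"z": 0,"claw": 0.015},{"ax": 0,"ay": 0,"az": 0,"x": -0.095,"y": 0,"z": 0,"claw": 0.015},{"ax": 0,"ay": 0,"az": 0,"x": -0.1045,"y": 0,"z": 0,"claw": 0.015},{"ax": 0,"ay": 0,"az": 0,"x": -0.1045,"y": 0,"z": 0,"claw": 0.015}])

```text
time: 37.55
position: [0.545, -0.3024, 0.1939]
tcp_rot: [-180.0, 0.0, 89.8]
contact_force: [0.1, 0.4, -2.9]
width: 0.0258
grip_force: 39.7
```

jog_arm(commands=[{"ax": 0,"ay": 0,"az": 0,"x": 0,"y": 0,"z": 0,"claw": 0.015},{"ax": 0,"ay": 0,"az": 0,"x": 0,"y": 0,"z": 0,"claw": 0.015},{"ax": 0,"ay": 0,"az": 0,"x": 0,"y": 0,"z": 0,"claw": 0.015}])

```text
time: 37.85
position: [0.5461, -0.2994, 0.1935]
tcp_rot: [180.0, -0.0, 90.1]
contact_force: [0.5, 0.3, -1.7]
width: 0.0259
grip_force: 39.7
```

jog_arm(commands=[{"ax": 0,"ay": 0,"az": 0,"x": -0.001,"y": 0,"z": 0.02,"claw": 0.015},{"ax": 0,"ay": 0,"az": 0,"x": -0.001,"y": 0,"z": 0.05,"claw": 0.015},{"ax": 0,"ay": 0,"az": 0,"x": -0.001,"y": 0,"z": 0.075,"claw": 0.015},{"ax": 0,"ay": 0,"az": 0,"x": -0.001,"y": 0,"z": 0.086,"claw": 0.015},{"ax": 0,"ay": 0,"az": 0,"x": -0.001,"y": 0,"z": 0.09,"claw": 0.015}])

```text
time: 38.35
position: [0.5454, -0.3011, 0.1026]
tcp_rot: [-179.9, -0.0, 90.0]
contact_force: [0.2, 0.3, -1.7]
width: 0.0256
grip_force: 39.7
```

jog_arm(commands=[{"ax": 0,"ay": 0,"az": 0,"x": 0,"y": 0,"z": 0,"claw": 0.015},{"ax": 0,"ay": 0,"az": 0,"x": 0,"y": 0,"z": 0.001,"claw": 0.015},{"ax": 0,"ay": 0,"az": 0,"x": 0,"y": 0,"z": 0.001,"claw": 0.015}])

```text
time: 38.65
position: [0.5462, -0.3024, 0.1035]
tcp_rot: [179.9, 0.0, 90.0]
contact_force: [0.1, 0.7, -2.4]
width: 0.0262
grip_force: 39.7
```

jog_arm(commands=[{"ax": 0,"ay": 0,"az": 0,"x": 0,"y": 0,"z": 0.001,"claw": 0.015},{"ax": 0,"ay": 0,"az": 0,"x": 0,"y": 0,"z": 0.002,"claw": 0.015},{"ax": 0,"ay": 0,"az": 0,"x": 0,"y": 0,"z": 0.0025,"claw": 0.015},{"ax": 0,"ay": 0,"az": 0,"x": 0,"y": 0,"z": 0.0025,"claw": 0.015}])

```text
time: 39.05
position: [0.5461, -0.3027, 0.1014]
tcp_rot: [179.9, 0.0, 90.0]
contact_force: [-3.0, 1.0, 9.6]
width: 0.0259
grip_force: 40.8
```

jog_arm(commands=[{"ax": 0,"ay": 0,"az": 0,"x": 0,"y": 0,"z": 0,"claw": 0.035},{"ax": 0,"ay": 0,"az": 0,"x": 0,"y": 0,"z": 0,"claw": 0.05},{"ax": 0,"ay": 0,"az": 0,"x": 0,"y": 0,"z": -0.01,"claw": 0.06},{"ax": 0,"ay": 0,"az": 0,"x": 0,"y": 0,"z": -0.045,"claw": 0.065},{"ax": 0,"ay": 0,"az": 0,"x": 0,"y": 0,"z": -0.08,"claw": 0.065}])

```text
time: 39.55
position: [0.5451, -0.3019, 0.181]
tcp_rot: [-179.9, -0.0, 90.0]
contact_force: [0.8, -0.8, 0.6]
width: 0.0652
grip_force: 0.0
```

jog_arm(commands=[{"ax": 0,"ay": 0,"az": 0,"x": 0.03,"y": 0.01,"z": 0,"claw": 0.065},{"ax": 0,"ay": 0,"az": 0,"x": 0.07,"y": 0.024,"z": 0,"claw": 0.065},{"ax": 0,"ay": 0,"az": 0,"x": 0.11,"y": 0.038,"z": 0,"claw": 0.065},{"ax": 0,"ay": 0,"az": 0,"x": 0.15,"y": 0.052,"z": 0,"claw": 0.065},{"ax": 0,"ay": 0,"az": 0,"x": 0.19,"y": 0.066,"z": 0,"claw": 0.065}])

```text
time: 40.05
position: [0.6122, -0.1105, 0.1809]
tcp_rot: [180.0, -0.0, 90.0]
contact_force: [1.0, -0.3, -0.2]
width: 0.065
grip_force: 0.0
```

jog_arm(commands=[{"ax": 0,"ay": 0,"az": 0,"x": 0.04,"y": 0.013,"z": 0,"claw": 0.065},{"ax": 0,"ay": 0,"az": 0,"x": 0.08,"y": 0.026,"z": 0,"claw": 0.065},{"ax": 0,"ay": 0,"az": 0,"x": 0.103,"y": 0.033,"z": 0,"claw": 0.065},{"ax": 0,"ay": 0,"az": 0,"x": 0.103,"y": 0.033,"z": 0,"claw": 0.065},{"ax": 0,"ay": 0,"az": 0,"x": 0.103,"y": 0.033,"z": 0,"claw": 0.065}])

```text
time: 40.55
position: [0.6448, -0.0088, 0.1804]
tcp_rot: [180.0, 0.0, 90.1]
contact_force: [-0.9, -0.6, 0.2]
width: 0.0653
grip_force: 0.0
```

jog_arm(commands=[{"ax": 0,"ay": 0,"az": 0,"x": 0,"y": 0,"z": 0,"claw": 0.065},{"ax": 0,"ay": 0,"az": 0,"x": 0,"y": 0,"z": 0,"claw": 0.065}])

```text
time: 40.75
position: [0.6445, -0.0108, 0.1805]
tcp_rot: [180.0, 0.0, 89.8]
contact_force: [0.6, -0.2, -1.0]
width: 0.0651
grip_force: 0.0
```

jog_arm(commands=[{"ax": 0,"ay": 0,"az": 0,"x": 0.001,"y": 0,"z": 0.03,"claw": 0.065},{"ax": 0,"ay": 0,"az": 0,"x": 0.001,"y": 0,"z": 0.06,"claw": 0.065},{"ax": 0,"ay": 0,"az": 0,"x": 0.001,"y": 0,"z": 0.085,"claw": 0.065},{"ax": 0,"ay": 0,"az": 0,"x": 0.001,"y": 0,"z": 0.096,"claw": 0.065},{"ax": 0,"ay": 0,"az": 0,"x": 0.001,"y": 0,"z": 0.096,"claw": 0.055}])

```text
time: 41.25
position: [0.6438, -0.0088, 0.0829]
tcp_rot: [-179.9, 0.0, 89.9]
contact_force: [0.4, -0.6, 0.3]
width: 0.0552
grip_force: 0.0
```

jog_arm(commands=[{"ax": 0,"ay": 0,"az": 0,"x": 0,"y": 0,"z": 0,"claw": 0.047},{"ax": 0,"ay": 0,"az": 0,"x": 0,"y": 0,"z": 0,"claw": 0.04},{"ax": 0,"ay": 0,"az": 0,"x": 0,"y": 0,"z": 0,"claw": 0.034},{"ax": 0,"ay": 0,"az": 0,"x": 0,"y": 0,"z": 0,"claw": 0.025},{"ax": 0,"ay": 0,"az": 0,"x": 0,"y": 0,"z": 0,"claw": 0.02}])

```text
time: 41.75
position: [0.6458, -0.0083, 0.0857]
tcp_rot: [179.8, -0.0, 90.0]
contact_force: [0.1, -0.6, 6.8]
width: 0.0349
grip_force: 39.3
```

jog_arm(commands=[{"ax": 0,"ay": 0,"az": 0,"x": 0,"y": 0,"z": 0,"claw": 0.02},{"ax": 0,"ay": 0,"az": 0,"x": 0,"y": 0,"z": 0,"claw": 0.02}])

```text
time: 41.95
position: [0.6458, -0.0083, 0.0856]
tcp_rot: [179.8, -0.0, 90.0]
contact_force: [-0.5, -0.3, 7.4]
width: 0.0349
grip_force: 39.3
```

jog_arm(commands=[{"ax": 0,"ay": 0,"az": 0,"x": 0,"y": 0,"z": -0.01,"claw": 0.02},{"ax": 0,"ay": 0,"az": 0,"x": 0,"y": 0,"z": -0.03,"claw": 0.02},{"ax": 0,"ay": 0,"az": 0,"x": 0,"y": 0,"z": -0.055,"claw": 0.02},{"ax": 0,"ay": 0,"az": 0,"x": 0,"y": 0,"z": -0.08,"claw": 0.02},{"ax": 0,"ay": 0,"az": 0,"x": -0.015,"y": -0.006,"z": -0.095,"claw": 0.02}])

```text
time: 42.45
position: [0.6399, -0.0209, 0.1812]
tcp_rot: [179.9, -0.1, 90.2]
contact_force: [0.5, 0.3, -1.2]
width: 0.0348
grip_force: 40.4
```

jog_arm(commands=[{"ax": 0,"ay": 0,"az": 0,"x": -0.03,"y": -0.012,"z": 0,"claw": 0.02},{"ax": 0,"ay": 0,"az": 0,"x": -0.06,"y": -0.025,"z": 0,"claw": 0.02},{"ax": 0,"ay": 0,"az": 0,"x": -0.09,"y": -0.037,"z": 0,"claw": 0.02},{"ax": 0,"ay": 0,"az": 0,"x": -0.12,"y": -0.05,"z": 0,"claw": 0.02},{"ax": 0,"ay": 0,"az": 0,"x": -0.15,"y": -0.062,"z": 0,"claw": 0.02}])

```text
time: 42.95
position: [0.5749, -0.1751, 0.1793]
tcp_rot: [-180.0, -0.0, 89.9]
contact_force: [-0.4, -0.3, -2.3]
width: 0.0351
grip_force: 40.4
```

jog_arm(commands=[{"ax": 0,"ay": 0,"az": 0,"x": -0.03,"y": -0.012,"z": 0,"claw": 0.02},{"ax": 0,"ay": 0,"az": 0,"x": -0.055,"y": -0.023,"z": 0,"claw": 0.02},{"ax": 0,"ay": 0,"az": 0,"x": -0.067,"y": -0.028,"z": 0,"claw": 0.02},{"ax": 0,"ay": 0,"az": 0,"x": -0.067,"y": -0.028,"z": 0,"claw": 0.02},{"ax": 0,"ay": 0,"az": 0,"x": -0.067,"y": -0.028,"z": 0,"claw": 0.02}])

```text
time: 43.45
position: [0.5491, -0.2389, 0.1789]
tcp_rot: [180.0, -0.1, 90.0]
contact_force: [0.5, 0.3, -1.8]
width: 0.0347
grip_force: 40.4
```

jog_arm(commands=[{"ax": 0,"ay": 0,"az": 0,"x": 0,"y": 0,"z": 0,"claw": 0.02},{"ax": 0,"ay": 0,"az": 0,"x": 0,"y": 0,"z": 0,"claw": 0.02}])

```text
time: 43.65
position: [0.5494, -0.2384, 0.1788]
tcp_rot: [-180.0, -0.0, 90.1]
contact_force: [-0.9, -0.2, -2.1]
width: 0.0346
grip_force: 40.4
```

jog_arm(commands=[{"ax": 0,"ay": 0,"az": 0,"x": -0.001,"y": 0,"z": 0.02,"claw": 0.02},{"ax": 0,"ay": 0,"az": 0,"x": -0.001,"y": 0,"z": 0.05,"claw": 0.02},{"ax": 0,"ay": 0,"az": 0,"x": -0.001,"y": 0,"z": 0.075,"claw": 0.02},{"ax": 0,"ay": 0,"az": 0,"x": -0.001,"y": 0,"z": 0.085,"claw": 0.02},{"ax": 0,"ay": 0,"az": 0,"x": -0.001,"y": 0,"z": 0.088,"claw": 0.02}])

```text
time: 44.15
position: [0.5484, -0.2402, 0.0901]
tcp_rot: [-179.9, -0.0, 90.0]
contact_force: [-0.9, -1.8, -1.7]
width: 0.035
grip_force: 40.3
```

jog_arm(commands=[{"ax": 0,"ay": 0,"az": 0,"x": 0,"y": 0,"z": 0,"claw": 0.02},{"ax": 0,"ay": 0,"az": 0,"x": 0,"y": 0,"z": 0.001,"claw": 0.02},{"ax": 0,"ay": 0,"az": 0,"x": 0,"y": 0,"z": 0.001,"claw": 0.02}])

```text
time: 44.45
position: [0.5493, -0.2413, 0.091]
tcp_rot: [179.9, 0.0, 90.0]
contact_force: [-0.3, -0.1, -1.4]
width: 0.0346
grip_force: 40.3
```

jog_arm(commands=[{"ax": 0,"ay": 0,"az": 0,"x": 0,"y": 0,"z": 0.001,"claw": 0.02},{"ax": 0,"ay": 0,"az": 0,"x": 0,"y": 0,"z": 0.002,"claw": 0.02},{"ax": 0,"ay": 0,"az": 0,"x": 0,"y": 0,"z": 0.0025,"claw": 0.02},{"ax": 0,"ay": 0,"az": 0,"x": 0,"y": 0,"z": 0.0025,"claw": 0.02}])

```text
time: 44.85
position: [0.5488, -0.2411, 0.0877]
tcp_rot: [180.0, -0.0, 90.0]
contact_force: [0.3, 1.0, 0.5]
width: 0.0346
grip_force: 40.6
```

jog_arm(commands=[{"ax": 0,"ay": 0,"az": 0,"x": 0,"y": 0,"z": 0.0004,"claw": 0.02},{"ax": 0,"ay": 0,"az": 0,"x": 0,"y": 0,"z": 0.0004,"claw": 0.04},{"ax": 0,"ay": 0,"az": 0,"x": 0,"y": 0,"z": 0.0004,"claw": 0.05},{"ax": 0,"ay": 0,"az": 0,"x": 0,"y": 0,"z": 0,"claw": 0.06},{"ax": 0,"ay": 0,"az": 0,"x": 0,"y": 0,"z": -0.015,"claw": 0.065}])

```text
time: 45.35
position: [0.5475, -0.2404, 0.1015]
tcp_rot: [-179.8, -0.1, 90.0]
contact_force: [0.4, -1.0, 0.2]
width: 0.0646
grip_force: 0.0
```

jog_arm(commands=[{"ax": 0,"ay": 0,"az": 0,"x": 0,"y": 0,"z": -0.04,"claw": 0.065},{"ax": 0,"ay": 0,"az": 0,"x": 0,"y": 0,"z": -0.08,"claw": 0.065},{"ax": 0,"ay": 0,"az": 0,"x": 0,"y": 0,"z": -0.12,"claw": 0.065},{"ax": 0,"ay": 0,"az": 0,"x": 0.04,"y": 0,"z": -0.13,"claw": 0.065},{"ax": 0,"ay": 0,"az": 0,"x": 0.08,"y": 0,"z": -0.13,"claw": 0.065}])

```text
time: 45.85
position: [0.5496, -0.1623, 0.2361]
tcp_rot: [179.7, 0.1, 89.8]
contact_force: [1.0, 2.2, -0.4]
width: 0.0648
grip_force: 0.0
```

jog_arm(commands=[{"ax": 0,"ay": 0,"az": 0,"x": 0.04,"y": -0.01,"z": 0,"claw": 0.065},{"ax": 0,"ay": 0,"az": 0,"x": 0.08,"y": -0.02,"z": 0,"claw": 0.065},{"ax": 0,"ay": 0,"az": 0,"x": 0.12,"y": -0.03,"z": 0,"claw": 0.065},{"ax": 0,"ay": 0,"az": 0,"x": 0.15,"y": -0.04,"z": 0,"claw": 0.065},{"ax": 0,"ay": 0,"az": 0,"x": 0.15,"y": -0.04,"z": 0,"claw": 0.065}])

```text
time: 46.35
position: [0.5077, -0.0063, 0.2331]
tcp_rot: [-180.0, -0.1, 90.3]
contact_force: [0.5, 0.4, 0.5]
width: 0.0646
grip_force: 0.0
```

```bash
python3 - <<'E'
from h import *
a=camera("top")[:,:,::-1];cv2.imwrite("pics/top2.png",a);b=cv2.imread("pics/top0.png")
z=lambda i:cv2.resize(i[175:275,370:520],None,fx=3,fy=3,interpolation=cv2.INTER_CUBIC)
z2=lambda i:cv2.resize(i[145:300,110:265],None,fx=1.6,fy=1.6)
L=np.vstack([z(b),z(a)]);R=np.vstack([z2(b),z2(a)]);h=max(len(L),len(R))
p=lambda i:np.vstack([i,np.zeros((h-len(i),i.shape[1],3),np.uint8)])
cv2.imwrite("pics/cmp.png",np.hstack([p(L),p(R)]));print(readout.observe()["contact_force"])
E
```

```text
[ 0.31482772 -0.18682392  1.29361942]
```

View pics/cmp.png

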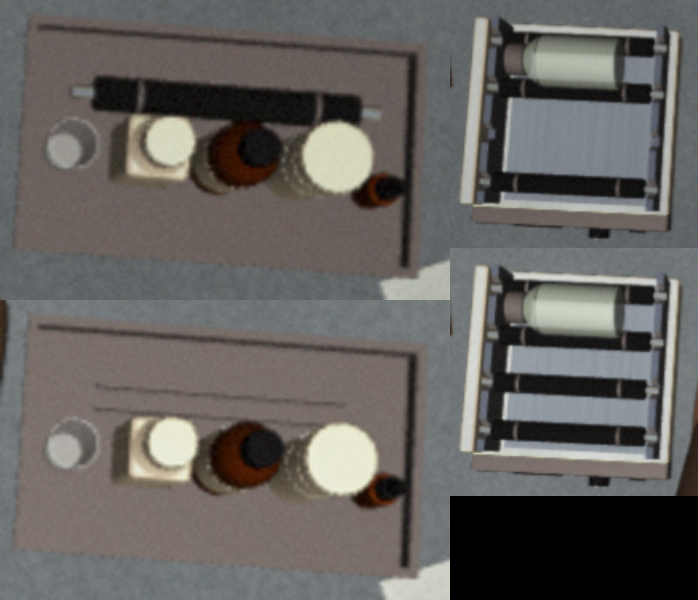

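The before and after crops show each bottle back within about 4 mm (wide cap (337,157) to (342,159) at 3x) and the bystanders unmoved. The roller is seated in the mixer, parallel to the others.

```bash
python3 -c "
from rig import ticket
print(ticket.finish_job())"
```

```text
the job is handed in; nothing more can be done
None
```

The job is handed in; the hand-in returned no verdict. By the final pictures, the roller is seated in the empty slots (about 3 mm off along y), all three bottles stand within about 4 mm of their old spots, and the bystanders have not visibly moved.

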